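Load the dipping basket with stir bars and hold it over the ultrasonic bath

ROBOT

A 7-joint arm with a two-finger parallel gripper is mounted at the origin on the work surface. World frame = base frame: x ahead of the robot, y to its left, z up, the work surface at z = 0. Lengths are in m, angles in rad, forces in N, time in s.
With the tool pointing down it reaches from about 0.425 to 0.875 m from the base axis. Payload 8.4 kg.
Tool frame: the origin (TCP) lies midway between the tips of the shut fingers; the grasp point (between the pads) lies 19 mm behind it (robot.grip_depth is the z of the grasp point in the tool frame, in m); z points along the fingers, y is the line along which they close (so a half turn about z gives the same grasp; the last joint's range is limited). The gripper opens to 87 mm and grips with 3 to 60 N. Pads are 19 mm wide; open, the fingers measure 117 mm over their backs; the gripper's body (75 mm by 190 mm) begins 51 mm behind the grasp point.
Start: joints at [1.194, 0.333, 0.04, 1.465, -0.013, 1.343, -0.059], TCP at [0.178, -0.625, 0.223] pointing down, gripper open.
Joint ranges: [-2.58, 2.58], [-0.38, 2.09], [-1.3, 1.39], [0.25, 2.4], [-1.5, 4.64], [0.08, 2.09], [-2.65, 2.65]. Speed limits (rad/s): [2.22, 2.22, 2.79, 2.79, 3.14, 3.14, 3.14].

INTERFACE

Orientations are given as a unit quaternion [w, x, y, z].
In Python, from station import robot gives the robot as it stands.
- The arm moves only by the tool move_arm, never from a script. Its argument "targets" is a list of rows, each an object with "rotation": the turn, a rotation vector about the tool's x, y, z in degrees, a list of three; "travel": the shift along the tool's x, y, z in cm, a list of three; "hand": the finger opening in cm, from 0 to 8.7. In form: [{"rotation": [ax, ay, az], "travel": [tx, ty, tz], "hand": hand}, ...]. A call has exactly 8 rows; each row is the pose to reach, as a shift and turn from the pose commanded when the call began, along the tool's axes at that moment; what a row does not reach only later rows make up. A row lasts 1/10 s, in which the tool goes at most 50 mm and 8.59 degrees, less where a joint would pass 70% of its speed; a pose out of reach is approached as far as the arm can. A call with a gripper value outside its range is refused whole. The fingers move at their own pace and stop on an object; "grip_force" is the grip in N (left out, the last holds). Time passes only in rows, so rows that repeat a pose let the fingers close, or fill a call up. It gives the time, the measured TCP pose, the force, the opening and the grip force at its end, in the units of the state.
- robot.sense(): the state, without advancing time (a new reading comes with each control period).
- robot.capture(name): name is "scene" or "top" or "wrist"; returns a dict with "img" (480x640x3 uint8, red, green, blue), "depth" (480x640 float32, m along the optical axis (not along the pixel's ray), 0 where there is no reading), "fx", "fy", "cx", "cy" (pixels), "R" (3x3) and "t" (3): a world point X has camera coordinates R X + t. Camera axes: x right, y down, z forward; pixel columns grow to the right and rows downward; lengths in m; the calibration is good to about 2 mm. The wrist camera is an equidistant fisheye: a pixel r from the principal point sees the ray r / f radians off the axis. A picture is of the moment at which its call begins.
- robot.close_job(): hands the job in; it is judged then, once.
The state is a dict: "t": time; "q": joint angles; "qvel": joint speeds; "joint_torque": joint torques, N m; "position": TCP position; "eef_rot": TCP orientation; "ft_force": force on the tool from outside, world axes, zero at the start; "moment": the same for the moment, N m; "grip_width": opening from 0.0 (shut) to 1.0 (fully open); "gripper_force": force on a finger pad.
Only numpy, scipy, OpenCV 4.12 (cv2) and the standard library are available. Lean on these libraries where they do the work, as an engineer would, in place of code of your own. Each camera call takes 0.05 s, during which the arm holds its last target. There are 200 camera calls.

TASK

Tip all six blue stir bars out of the glass beaker into the small wire dipping basket on the bench, then stand the empty beaker back upright on the bench and let go of it. Then pick the basket up by the black grip of its hinged handle and finish while still holding it in the air, level and still, over the middle of the open ultrasonic bath with its underside clear above the bath's rim, ready to be lowered in. Keep the basket the right way up, do not drop it or the beaker, and leave the other things on the bench where they are.

Things in the scene. Friction and masses are not known exactly. Their poses are not given: they have to be found in the camera images.
- basket: Round stainless wire basket, open at the top, loose on the bench: outside diameter 104 mm, inside 97 mm, 50 mm high, floor 4 mm thick, about 0.32 kg. Origin: centre of its underside; z up. A wire bail handle (4 mm wire) is hinged on ears at y = +-57 mm, 47 mm above the underside (hinge axis along the basket's y through its centre line) and falls over to the basket's -x side.
- bail_grip (a point): Centre of the black grip of the bail handle: round sleeve, 12 mm in diameter, 50 mm long along the basket's y, 95 mm from the hinge axis. Handle lying over: about 88 mm to the basket's -x side, 81 mm above the bench, 30 mm free between grip and basket wall. Handle upright: 142 mm above the basket's underside. It turns with light friction, so a basket hung from it levels itself.
- bail (a joint): Angle of the bail handle (rad): 0 = upright over the basket, 1.2 = lying over to the basket's -x side on its stop, where it rests unless held.
- beaker_center (a point): Centre (half-way up, on the axis) of the straight-sided glass beaker that holds the six stir bars: 60 mm outside diameter, 80 mm high, wall 3 mm, floor 4 mm, about 90 g, open at the top, stands loose on the bench; z along its axis towards the mouth.
- beaker: The same beaker; origin at the centre of its underside, z towards its mouth.
- bar0: Blue PTFE-coated magnetic stir bar (no pull between them), slick round rod with round ends, 12 mm in diameter, 30 mm long, 10 g; origin at its centre, x along its length. Starts in the beaker.
- bar1: Blue PTFE-coated magnetic stir bar (no pull between them), slick round rod with round ends, 12 mm in diameter, 30 mm long, 10 g; origin at its centre, x along its length. Starts in the beaker.
- bar2: Blue PTFE-coated magnetic stir bar (no pull between them), slick round rod with round ends, 12 mm in diameter, 30 mm long, 10 g; origin at its centre, x along its length. Starts in the beaker.
- bar3: Blue PTFE-coated magnetic stir bar (no pull between them), slick round rod with round ends, 12 mm in diameter, 30 mm long, 10 g; origin at its centre, x along its length. Starts in the beaker.
- bar4: Blue PTFE-coated magnetic stir bar (no pull between them), slick round rod with round ends, 12 mm in diameter, 30 mm long, 10 g; origin at its centre, x along its length. Starts in the beaker.
- bar5: Blue PTFE-coated magnetic stir bar (no pull between them), slick round rod with round ends, 12 mm in diameter, 30 mm long, 10 g; origin at its centre, x along its length. Starts in the beaker.
- bath: Open ultrasonic bath fixed to the bench: white box with a blue front panel, 170 mm (its x) by 220 mm (its y), 125 mm high; open dry steel tank 130 mm (x) by 180 mm (y), 70 mm deep, in the middle. Origin: centre of its underside; front faces its -x.
- bath_mouth (a point): Middle of the bath's tank opening, at the height of its rim (125 mm above the bench); x and y axes as the bath's.
- amber_a: Bystander: brown glass bottle, 72 mm in diameter, 150 mm high; origin under its centre.
- amber_b: Bystander: brown glass bottle, 60 mm in diameter, 120 mm high; origin under its centre.
- jar: Bystander: white plastic jar with blue cap, 60 mm in diameter, 70 mm high; origin under its centre.
- wash_bottle: Bystander: white wash bottle with red spout, 68 mm in diameter, 176 mm high; origin under its centre.
- forceps: Bystander: steel forceps lying on the bench, 168 mm long along its x, 30 mm wide, 8 mm high; origin under its middle.
Mind the look-alikes: they are no part of the job. Leave any green look-alike of the basket alone. Of the things shaped like the beaker, the clear glass one is meant.

How it is judged:
By the outcome, as a careful person would: the job done as asked, in the order asked, and still so for the second after the job is handed in, while the arm keeps its last pose, push and grip.
It also fails if it takes over 72 s, if anything falls off the work surface, if the arm or the gripper's body presses on something with over 40 N, if the wrist force passes 120 N, or if a joint passes its speed limit or range.

## Working session

There is one attempt and no reset: what is moved stays moved. The work goes in short steps, Python scripts to look and compute and a tool call to move; the robot and the scene stay as the last step left them, time stands still between calls to the robot, and variables do not carry over. Pictures are saved under pics/ and viewed, at most 10 in all, crops included, and the job is handed in when it is done.

Besides the shell and the picture viewer there is one more tool, called after "Call:" as a command line: name --argument value ..., lists and objects as JSON in quotes. move_arm: Moves the arm, as the interface text tells. Its arguments: {"type":"object","properties":{"targets":{"type":"array"},"grip_force":{"type":"number"}},"required":["targets"]}

```bash
ls; mkdir -p pics
cat > h.py <<'E'
import numpy as np, cv2
from station import robot
from scipy.spatial.transform import Rotation as Rn
def cap(n,name):
    c=robot.capture(n); np.savez('/tmp/%s.npz'%name,**c); cv2.imwrite('pics/%s.png'%name,c['img'][:,:,::-1]); return c
def cloud(c):
    v,u=np.mgrid[:480,:640]; d=c['depth']
    P=np.stack([(u-c['cx'])/c['fx']*d,(v-c['cy'])/c['fy']*d,d],-1)
    X=(P-c['t'])@c['R']; X[d==0]=np.nan; return X
def ray(c,u,v,z):
    d=np.array([(u-c['cx'])/c['fx'],(v-c['cy'])/c['fy'],1])@c['R']; o=-c['t']@c['R']
    return o+d*(z-o[2])/d[2]
E
python3 - <<'E'
from h import *
a=cap('scene','s0'); b=cap('top','t0')
for c in (a,b): print(c['fx'],c['fy'],c['cx'],c['cy'],-np.array(c['t'])@c['R'],np.array(c['R'])[2])
print(robot.sense(), robot.grip_depth)
E
```

```text
pics
452.9532584563277 452.9532584563277 314.5193323399024 244.8910541826576 [ 1.22705696 -0.03493241  1.11312415] [-0.54708605  0.00936657 -0.83702397]
597.2124528805653 597.2124528805653 315.5467835165242 245.88330253447072 [ 0.49213029 -0.02476392  1.39920463] [ 0.07054704 -0.00990172 -0.99745931]
{'t': 0.1, 'q': array([ 1.19378475,  0.33385197,  0.03989742,  1.46617952, -0.0133884 ,
        1.34330527, -0.05849817]), 'qvel': array([-0.00151745, -0.00139481, -0.0014226 , -0.00277238,  0.00197392,
        0.0003364 ,  0.00013091]), 'joint_torque': array([ 3.63130413e-03, -6.57816124e+01,  1.33993529e+00, -4.04709578e+01,
       -5.96944825e-02,  4.10137977e-02, -6.29392517e-06]), 'position': array([ 0.17810345, -0.62468066,  0.2217426 ]), 'eef_rot': array([-7.21438740e-04,  9.90370168e-01,  1.38442709e-01, -1.60455616e-04]), 'ft_force': array([-0.43561364, -1.44379672,  0.19243531]), 'moment': array([ 0.02527182, -0.00487359, -0.00390024]), 'gripper_force': 0.0, 'grip_width': 0.9980724839613443} -0.0187
```

View pics/t0.png

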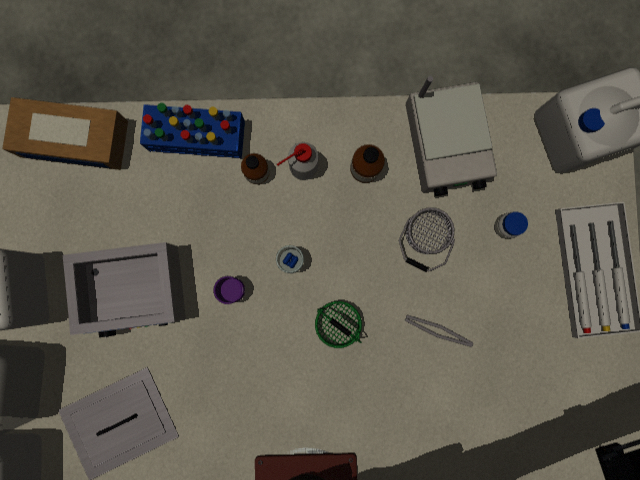

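View pics/s0.png

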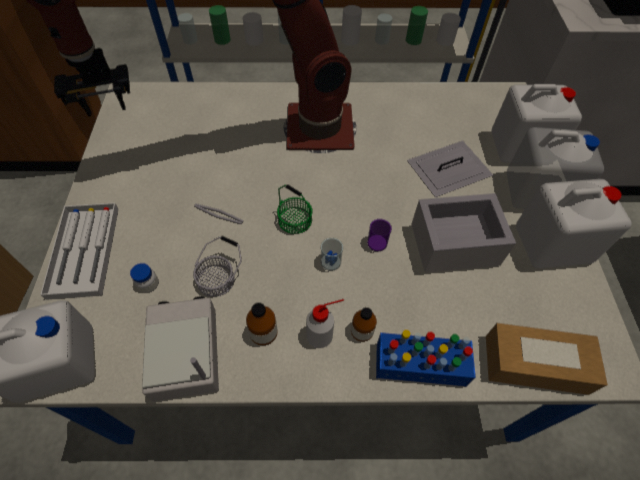

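The top view shows these candidates:
- Beakers: the clear one with blue bars at (291,260), and a purple one at (229,290), which is a look-alike.
- Baskets: the steel one at (430,231) with its grip at (417,264), and a green one at (340,325), which is a look-alike.
- Bath: the open tank at (120,287). The white box with a closed lid at (452,138) is not open, so it isn't the target.

I choose the clear beaker, the steel basket and the open tank.

```bash
cat > m.py <<'E'
from h import *
from scipy.optimize import least_squares
def circ(P):
    f=lambda p:np.hypot(P[:,0]-p[0],P[:,1]-p[1])-p[2]
    r=least_squares(f,[*P[:,:2].mean(0),.04],loss='soft_l1',f_scale=.002); return r.x
c=dict(np.load('/tmp/t0.npz')); X=cloud(c); s=dict(np.load('/tmp/s0.npz')); S=cloud(s)
def near(X,p,r,z0,z1):
    m=(np.hypot(X[...,0]-p[0],X[...,1]-p[1])<r)&(X[...,2]>z0)&(X[...,2]<z1); return m
print('bench',np.nanmedian(X[300:320,200:300,2]),np.nanmedian(S[180:200,340:370,2]))
for n,(u,v),z in (('beaker',(291,260),.08),('purple',(229,290),.08),('basket',(430,231),.05),('grip',(417,264),.081),('green',(340,325),.05),('bath',(120,287),.125)):
    p=ray(c,u,v,z); print(n,p.round(4))
    if n in('beaker','purple','basket','green'):
        for Y,nm in((X,'top'),(S,'scene')):
            m=near(Y,p,.065 if 'b'==n[0] and n!='beaker' or n=='green' else .045,z-.012,z+.006)
            print(nm,m.sum(), circ(Y[m]).round(4) if m.sum()>8 else '')
g=ray(c,417,264,.081)
for Y,C in((X,c),(S,s)):
    m=near(Y,g,.05,.06,.1)&(C['img'].max(-1)<60); Q=Y[m]
    print('grip',m.sum(),Q.mean(0).round(4),np.linalg.svd(Q-Q.mean(0))[2][0].round(3) if m.sum()>3 else '')
b=ray(c,120,287,.125)
for Y in (X,S):
    m=near(Y,b,.16,.115,.135); Q=Y[m][:,:2]; print('bath',m.sum(),cv2.minAreaRect((Q*1000).astype(np.float32)),np.median(Y[m][:,2]))
a=c['img'][180:340,180:520,::-1]; cv2.imwrite('pics/crop.png',cv2.resize(a,(800,376),interpolation=2))
E
python3 m.py
```

```text
bench 0.0008691561806059658 0.0004698129475119153
beaker [0.5555 0.0172 0.08  ]
top 163 [0.5591 0.0206 0.0288]
scene 167 [0.558  0.0227 0.0285]
purple [0.4928 0.155  0.08  ]
top 172 [0.4945 0.1587 0.0287]
scene 162 [0.493  0.1606 0.0287]
basket [ 0.615 -0.299  0.05 ]
top 402 [ 0.6179 -0.3008  0.05  ]
scene 306 [ 0.6169 -0.2987  0.0501]
grip [ 0.5397 -0.2611  0.081 ]
green [ 0.4082 -0.0885  0.05  ]
top 367 [ 0.4112 -0.084   0.0498]
scene 230 [ 0.41   -0.0821  0.0502]
bath [0.505  0.3798 0.125 ]
grip 116 [ 0.539  -0.2592  0.0872] [-0.471 -0.882 -0.022]
grip 56 [ 0.5421 -0.2559  0.0856] [ 0.476  0.879 -0.003]
bath 3483 ((504.2983703613281, 384.841552734375), (171.19161987304688, 224.2153778076172), 5.670438289642334) 0.12521440923696484
bath 2034 ((500.80279541015625, 385.855224609375), (176.07098388671875, 223.6246795654297), 6.031345844268799) 0.12463607808672583
```

View pics/crop.png

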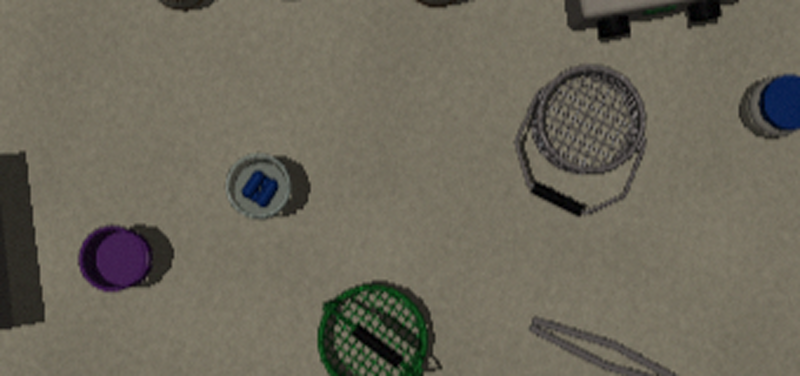

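The crop confirms the choice: blue bars sit in the clear beaker at crop (260,187), the steel basket is at (588,118), and its black grip is at (558,198). I'll set up a move helper and go near the beaker.

```bash
cat > g.py <<'E'
from h import *
def Rt(az,alpha,roll=0):
    """tool pointing az (deg), alpha deg from straight down; roll deg about tool z; at roll 0 tool y horizontal, = az+90 (left)"""
    a,b=np.radians([az,alpha]); z=np.array([np.sin(b)*np.cos(a),np.sin(b)*np.sin(a),-np.cos(b)])
    y=np.array([-np.sin(a),np.cos(a),0]); x=np.cross(y,z)
    return Rn.from_matrix(np.stack([x,y,z],1))*Rn.from_euler('z',roll,degrees=True)
def cur():
    s=robot.sense(); q=s['eef_rot']; return s['position'],Rn.from_quat([q[1],q[2],q[3],q[0]]),s
def rel(R0,p0,gp,R):
    """grasp point gp -> travel/rot"""
    tcp=np.array(gp)+R.as_matrix()[:,2]*.0187
    print('travel',(R0.inv().apply(tcp-p0)*100).round(2),'rot',np.degrees((R0.inv()*R).as_rotvec()).round(1))
    return tcp,R
def state():
    p,R,s=cur(); m=R.as_matrix(); print('t',round(s['t'],2),'tcp',p.round(4),'gp',(p-m[:,2]*.0187).round(4),'x',m[:,0].round(3),'y',m[:,1].round(3),'z',m[:,2].round(3)); print('q',s['q'].round(2),'F',s['ft_force'].round(1),'w',round(s['grip_width'],3),'gf',s['gripper_force'])
    return p,R
E
python3 - <<'E'
from g import *
p,R=state()
rel(R,p,[.62,.13,.30],Rt(-120,0)); rel(R,p,[.62,.13,.30],Rt(-120,0,180))
E
```

```text
t 0.1 tcp [ 0.1781 -0.6247  0.2217] gp [ 0.1781 -0.6247  0.2404] x [ 0.962  0.274 -0.   ] y [ 0.274 -0.962 -0.001] z [-0.001  0.001 -1.   ]
q [ 1.19  0.33  0.04  1.47 -0.01  1.34 -0.06] F [-0.4 -1.4  0.2] w 0.998 gf 0.0
travel [ 63.19 -60.47  -5.87] rot [ -0.1  -0.  -44.1]
travel [ 63.19 -60.47  -5.87] rot [-0.000e+00  1.000e-01  1.359e+02]
```

Call:
move_arm --targets '[{"rotation": [0,0,-6],"travel": [5,-2,-4],"hand": 8.7},{"rotation": [0,0,-12],"travel": [9,-4,-6],"hand": 8.7},{"rotation": [0,0,-18],"travel": [12.5,-7.5,-6],"hand": 8.7},{"rotation": [0,0,-24],"travel": [16,-11,-6],"hand": 8.7},{"rotation": [0,0,-30],"travel": [19.5,-14.5,-6],"hand": 8.7},{"rotation": [0,0,-36],"travel": [23,-18,-6],"hand": 8.7},{"rotation": [0,0,-40],"travel": [26.5,-21.5,-6],"hand": 8.7},{"rotation": [0,0,-44],"travel": [30,-25,-6],"hand": 8.7}]'

```text
t: 0.9
position: [0.3934, -0.3097, 0.2824]
eef_rot: [-0.0, 0.866, 0.501, -0.0]
ft_force: [1.4, -0.8, 0.1]
grip_width: 1.003
gripper_force: 0.0
```

Call:
move_arm --targets '[{"rotation": [0,0,0],"travel": [4.8,0.4,0],"hand": 8.7},{"rotation": [0,0,0],"travel": [9.6,0.8,0],"hand": 8.7},{"rotation": [0,0,0],"travel": [14.4,1.2,0],"hand": 8.7},{"rotation": [0,0,0],"travel": [19.2,1.6,0],"hand": 8.7},{"rotation": [0,0,0],"travel": [24,2,0],"hand": 8.7},{"rotation": [0,0,0],"travel": [28.8,2.4,0],"hand": 8.7},{"rotation": [0,0,0],"travel": [33.6,2.8,0],"hand": 8.7},{"rotation": [0,0,0],"travel": [38.4,3.2,0],"hand": 8.7}]'

```text
t: 1.7
position: [0.6139, 0.006, 0.2823]
eef_rot: [-0.0, 0.867, 0.499, -0.0]
ft_force: [0.0, -1.1, 0.5]
grip_width: 1.004
gripper_force: 0.0
```

Run:
```python
from g import *
p,R=state()
for al in (30,65): rel(R,p,[.64,.16,.25],Rt(-120,al,180)); rel(R,p,[.64,.16,.25],Rt(-120,al,0))
```

```text
t 1.7 tcp [0.6139 0.006  0.2823] gp [0.6139 0.006  0.301 ] x [ 0.502  0.865 -0.   ] y [ 0.865 -0.502 -0.   ] z [-0. -0. -1.]
q [ 0.39  0.29 -0.59  1.44  0.16  1.46 -0.73] F [ 0.  -1.1  0.5] w 1.004 gf 0.0
travel [13.69 -5.46  4.85] rot [-4.650e+01  1.000e-01  1.738e+02]
travel [13.69 -5.46  4.85] rot [ -0.  -30.   -0.1]
travel [12.93 -5.46  4.02] rot [-9.660e+01  1.000e-01  1.517e+02]
travel [12.93 -5.46  4.02] rot [ -0.1 -65.   -0.1]
```

Call:
move_arm --targets '[{"rotation": [0,-8,0],"travel": [2,-0.7,0],"hand": 8.7},{"rotation": [0,-16,0],"travel": [4,-1.4,0],"hand": 8.7},{"rotation": [0,-24,0],"travel": [6,-2.1,0],"hand": 8.7},{"rotation": [0,-32,0],"travel": [8,-2.8,0],"hand": 8.7},{"rotation": [0,-40,0],"travel": [10,-3.5,1],"hand": 8.7},{"rotation": [0,-48,0],"travel": [11,-4.2,2],"hand": 8.7},{"rotation": [0,-56,0],"travel": [12,-4.8,3],"hand": 8.7},{"rotation": [0,-64,0],"travel": [13,-5.5,4],"hand": 8.7}]'

```text
t: 2.5
position: [0.6282, 0.1073, 0.2282]
eef_rot: [0.174, 0.787, 0.456, -0.377]
ft_force: [0.3, -0.4, -2.6]
grip_width: 1.003
gripper_force: 0.0
```

Run:
```python
from g import *
p,R=state()
print('pre');rel(R,p,np.array([.5585,.0216,.056])-Rt(-120,65).as_matrix()[:,2]*.11,Rt(-120,65))
```

```text
t 2.5 tcp [0.6282 0.1073 0.2282] gp [0.6364 0.1189 0.2404] x [ 0.299  0.587 -0.752] y [ 0.849 -0.523 -0.071] z [-0.436 -0.618 -0.655]
q [-0.56  0.86  0.23  0.92  0.32  2.09 -0.81] F [ 0.3 -0.4 -2.6] w 1.003 gf 0.0
pre
travel [ 8.38 -0.72 10.85] rot [ -3.6 -16.1   2.5]
```

```bash
cat > fk.py <<'E'
import numpy as np, itertools
from scipy.spatial.transform import Rotation as Rn
from scipy.optimize import least_squares
D=[([1.19378475,.33385197,.03989742,1.46617952,-.0133884,1.34330527,-.05849817],[.17810345,-.62468066,.2217426],[.99037,.13844,-.00016,-.00072]),
([.39,.29,-.59,1.44,.16,1.46,-.73],[.6139,.006,.2823],[.867,.499,0,0])]
from g import cur
p,R,s=cur(); D.append((list(s['q']),list(p),list(R.as_quat())))
best=[]
for sg in itertools.product([1,-1],repeat=7):
    def f(x,full=False):
        r=[]
        for q,p,o in D:
            a=np.array(q)*sg
            M=Rn.from_euler('Z',x[0])*Rn.from_euler('ZYZYZYZ'[:3],a[:3])*Rn.from_euler('YZY',a[3:6])*Rn.from_euler('Z',a[6]+x[1])
            r+=list((M.inv()*Rn.from_quat(o)).as_rotvec())
        return np.array(r)
    for b0 in (0,2,4):
        for b1 in (0,2,4):
            r=least_squares(f,[b0,b1]); best.append((r.cost,sg,r.x.round(3)))
best.sort(key=lambda b:b[0])
for b in best[:6]: print(b)
E
python3 fk.py
```

```text
(np.float64(9.726025322743737e-06), (-1, -1, -1, -1, -1, -1, -1), array([3.143, 4.711]))
(np.float64(9.726025322743791e-06), (-1, -1, -1, -1, -1, -1, -1), array([3.143, 4.711]))
(np.float64(9.72602532274391e-06), (-1, 1, -1, 1, -1, 1, -1), array([1.00e-03, 1.57e+00]))
(np.float64(9.726025322744022e-06), (-1, -1, -1, -1, -1, -1, -1), array([3.143, 4.711]))
(np.float64(9.726025322744745e-06), (-1, 1, -1, 1, -1, 1, -1), array([6.284, 1.57 ]))
(np.float64(9.726025322744867e-06), (-1, 1, -1, 1, -1, 1, -1), array([1.00e-03, 1.57e+00]))
```

```bash
cat >> fk.py <<'E'
sg=np.array([-1,1,-1,1,-1,1,-1]); ax='ZYZYZYZ'
def chain(q):
    a=np.array(q)*sg; M=Rn.identity(); out=[]
    for i in range(7): M=M*Rn.from_euler(ax[i],a[i]+(np.pi/2 if i==6 else 0)); out.append(M.as_matrix())
    return out
A=[];B=[]
for q,p,o in D:
    C=chain(q); e=np.eye(3)
    cols=[e[:,2],C[2][:,2],C[4][:,2],C[6][:,2],C[0][:,0],C[2][:,0],C[4][:,0],C[5][:,0],C[0][:,1],C[2][:,1],C[4][:,1]]
    A.append(np.stack(cols,1)); B.append(p)
A=np.vstack(A);B=np.hstack(B)
for sel in ([0,1,2,3],[0,1,2,3,4],[0,1,2,3,5],[0,1,2,3,7],[0,1,2,3,8],[0,1,2,3,9],[0,1,2,3,10]):
    x=np.linalg.lstsq(A[:,sel],B,rcond=None)[0]; print(sel,x.round(4),np.abs(A[:,sel]@x-B).max().round(4))
E
python3 fk.py | tail -7
```

```text
[0, 1, 2, 3] [0.1971 0.7068 0.4375 0.5393] 0.0475
[0, 1, 2, 3, 4] [ 0.1947  0.7134  0.4393  0.5426 -0.0043] 0.0473
[0, 1, 2, 3, 5] [ 0.1883  0.7174  0.463   0.5501 -0.0318] 0.0471
[0, 1, 2, 3, 7] [0.1914 0.728  0.4527 0.5552 0.0226] 0.0475
[0, 1, 2, 3, 8] [ 0.2662  0.469   0.5124  0.3736 -0.0432] 0.007
[0, 1, 2, 3, 9] [ 0.2366  0.503   0.4931  0.3771 -0.0418] 0.0069
[0, 1, 2, 3, 10] [ 0.2228  0.5341  0.4831  0.3998 -0.0389] 0.0073
```

```bash
cat >> fk.py <<'E'
print('SAW')
for s1 in itertools.product([1,-1],repeat=3):
    k=np.array([.317,.4,.4,.081,.1925*s1[0],-.1685*s1[1],.1363*s1[2]]); sel=[0,1,2,4,8,9,10]
    r=B-A[:,sel]@k; L=np.linalg.lstsq(A[:,[3]],r,rcond=None)[0]; rr=r-A[:,[3]]@L; print(s1,L.round(4),np.abs(rr).max().round(4))
E
python3 fk.py | sed -n '/SAW/,$p'
```

```text
SAW
(1, 1, 1) [0.365] 0.1881
(1, 1, -1) [0.365] 0.1249
(1, -1, 1) [0.4123] 0.4948
(1, -1, -1) [0.4123] 0.2375
(-1, 1, 1) [0.3276] 0.2098
(-1, 1, -1) [0.3276] 0.477
(-1, -1, 1) [0.3749] 0.1734
(-1, -1, -1) [0.3749] 0.1497
```

```bash
cat >> g.py <<'E'
_st=state
def state():
    p,R=_st(); s=robot.sense(); open('/tmp/log','a').write(repr((list(map(float,s['q'])),list(map(float,p)),list(map(float,R.as_quat()))))+'\n'); return p,R
E
python3 - <<'E'
from g import *
p,R=state()
for az in (-60,-75):
  for al in (30,50): rel(R,p,[.54,.16,.26],Rt(az,al))
E
```

```text
t 2.5 tcp [0.6282 0.1073 0.2282] gp [0.6364 0.1189 0.2404] x [ 0.299  0.587 -0.752] y [ 0.849 -0.523 -0.071] z [-0.436 -0.618 -0.655]
q [-0.56  0.86  0.23  0.92  0.32  2.09 -0.81] F [ 0.3 -0.4 -2.6] w 1.003 gf 0.0
travel [-1.06 -9.54 -0.14] rot [-42.2  14.9 -45.4]
travel [-1.55 -9.13 -0.25] rot [-49.2  -3.1 -37.2]
travel [-1.18 -9.68  0.02] rot [-32.7  16.2 -33.7]
travel [-1.74 -9.35 -0.01] rot [-38.   -2.6 -27.4]
```

Call:
move_arm --targets '[{"rotation": [-5,0,-4],"travel": [0,-1,0],"hand": 8.7},{"rotation": [-10,0,-7],"travel": [0,-2.5,0],"hand": 8.7},{"rotation": [-15,0,-11],"travel": [0,-4,0],"hand": 8.7},{"rotation": [-20,-1,-15],"travel": [-0.5,-5,0],"hand": 8.7},{"rotation": [-25,-1,-18],"travel": [-1,-6.5,0],"hand": 8.7},{"rotation": [-30,-2,-22],"travel": [-1,-8,0],"hand": 8.7},{"rotation": [-35,-2,-25],"travel": [-1.5,-9,0],"hand": 8.7},{"rotation": [-38,-2.6,-27.4],"travel": [-1.7,-9.4,0],"hand": 8.7}]'

```text
t: 3.3
position: [0.5421, 0.1464, 0.2482]
eef_rot: [0.336, 0.55, 0.721, -0.255]
ft_force: [1.7, -0.1, 0.8]
grip_width: 1.003
gripper_force: 0.0
```

Run:
```python
from g import *
p,R=state()
rel(R,p,[.54,.16,.26],Rt(-75,50))
```

```text
t 3.3 tcp [0.5421 0.1464 0.2482] gp [0.5383 0.1602 0.2603] x [-0.169  0.621 -0.765] y [0.965 0.264 0.002] z [ 0.203 -0.738 -0.644]
q [-0.85  0.36  0.06  1.65  0.71  1.64 -0.67] F [ 1.7 -0.1  0.8] w 1.003 gf 0.0
travel [-0.02  0.15  0.06] rot [ 0.3 -0.1  0.1]
```

```bash
cat > fk2.py <<'E'
from g import *
import ast, itertools
from scipy.optimize import least_squares
sg=np.array([-1,1,-1,1,-1,1,-1]); ax='ZYZYZYZ'
def chain(q):
    a=np.array(q)*sg; M=Rn.identity(); out=[]
    for i in range(7): M=M*Rn.from_euler(ax[i],a[i]+(np.pi/2 if i==6 else 0)); out.append(M.as_matrix())
    return out
def cols(q):
    C=chain(q); e=np.eye(3)
    return np.stack([e[:,2],C[2][:,2],C[4][:,2],C[6][:,2],C[0][:,0],C[2][:,0],C[4][:,0],C[5][:,0],C[0][:,1],C[2][:,1],C[4][:,1]],1)
D=[ast.literal_eval(l) for l in open('/tmp/log')]
D.append(([1.19378475,.33385197,.03989742,1.46617952,-.0133884,1.34330527,-.05849817],[.17810345,-.62468066,.2217426],None))
if __name__=='__main__':
    D.append(([.39,.29,-.59,1.44,.16,1.46,-.73],[.6139,.006,.2823],None))
    A=np.vstack([cols(d[0]) for d in D]);B=np.hstack([d[1] for d in D])
    best=[]
    for n in (1,2,3):
      for ex in itertools.combinations(range(4,11),n):
        sel=[0,1,2,3,*ex]; x=np.linalg.lstsq(A[:,sel],B,rcond=None)[0]; best.append((np.abs(A[:,sel]@x-B).max().round(4),sel,x.round(4)))
    best.sort(key=lambda b:b[0])
    for b in best[:8]: print(*b)
E
python3 fk2.py
```

```text
0.0007 [0, 1, 2, 3, 4, 8, 9] [ 0.251   0.4836  0.505   0.3719 -0.002  -0.0211 -0.0229]
0.0007 [0, 1, 2, 3, 6, 8, 9] [ 0.2541  0.4806  0.5044  0.3699  0.0026 -0.0215 -0.0221]
0.001 [0, 1, 2, 3, 8, 9] [ 0.2522  0.4821  0.5038  0.3721 -0.0219 -0.022 ]
0.001 [0, 1, 2, 3, 5, 8, 9] [ 2.522e-01  4.821e-01  5.037e-01  3.721e-01  1.000e-04 -2.190e-02
 -2.200e-02]
0.001 [0, 1, 2, 3, 7, 8, 9] [ 2.522e-01  4.821e-01  5.039e-01  3.721e-01  1.000e-04 -2.190e-02
 -2.190e-02]
0.001 [0, 1, 2, 3, 8, 9, 10] [ 2.522e-01  4.821e-01  5.038e-01  3.721e-01 -2.190e-02 -2.170e-02
 -2.000e-04]
0.0039 [0, 1, 2, 3, 7, 8, 10] [ 0.2568  0.4775  0.5034  0.3751 -0.0034 -0.0323 -0.0113]
0.0042 [0, 1, 2, 3, 4, 8, 10] [ 0.2556  0.4794  0.5084  0.3754 -0.0026 -0.0323 -0.0115]
```

```bash
cat > ik.py <<'E'
from fk2 import *
K=np.array([.2522,.4821,.5038,.3721,-.0219,-.022]); SEL=[0,1,2,3,8,9]
lo=np.array([-2.58,-.38,-1.3,.25,-1.5,.08,-2.65])+.03; hi=np.array([2.58,2.09,1.39,2.4,4.64,2.09,2.65])-.03
def fk(q): return cols(q)[:,SEL]@K, Rn.from_matrix(chain(q)[6])
def ik(q0,p,R):
    def f(q):
        a,B=fk(q); return np.r_[(a-p)*20,(B.inv()*R).as_rotvec()*5,.03*(q-q0)]
    r=least_squares(f,np.clip(q0,lo+1e-3,hi-1e-3),bounds=(lo,hi)); a,B=fk(r.x)
    return r.x,np.linalg.norm(a-p)*1000,np.degrees((B.inv()*R).magnitude())
def path(q,wps,n=6,verbose=True):
    """wps: list of (gp,R); interpolated from current fk"""
    for gp,R in wps:
        p0,R0=fk(q); g0=p0-R0.as_matrix()[:,2]*.0187; w=(R0.inv()*R).as_rotvec(); worst=0
        for k in range(1,n+1):
            Rk=R0*Rn.from_rotvec(w*k/n); g=g0+(np.array(gp)-g0)*k/n; q,e,a=ik(q,g+Rk.as_matrix()[:,2]*.0187,Rk); worst=max(worst,e,a)
        if verbose: print('   worst %.1f end %.1f/%.1f'%(worst,e,a),q.round(2))
    return q
E
python3 - <<'E'
from ik import *
s=robot.sense(); p,R=fk(s['q']); print('fk err',(p-s['position']).round(4))
bk=np.array([.5585,.0216,.056]); ba=np.array([.6174,-.2998,0])
def d(az): return np.array([np.cos(np.radians(az)),np.sin(np.radians(az)),0])
for az in (-60,-75,-90):
  for ag in (55,62):
    G=Rt(az,ag); print('GRASP',az,ag); q=path(s['q'],[(bk-G.as_matrix()[:,2]*.1,G),(bk,G),(bk+[0,0,.2],G)])
    for az2 in (-30,-75):
      for sr in (1,-1):
        print(' pour',az2,sr)
        H=[(ba+.033*d(az2)+[0,0,.25],Rt(az2,20,sr*60)),(ba+.033*d(az2)+[0,0,.25],Rt(az2,20,sr*120)),(ba+.033*d(az2)+[0,0,.25],Rt(az2,20,sr*180)),(ba+.033*d(az2)+[0,0,.11],Rt(az2,22,sr*180)),(ba+.033*d(az2)+[0,0,.11],Rt(az2,65,sr*180))]
        path(q,H,4)
E
```

```text
fk err [ 0.      0.     -0.0003]
GRASP -60 55
   worst 0.0 end 0.0/0.0 [-0.86  0.38  0.04  2.06  0.94  1.28 -0.87]
   worst 0.0 end 0.0/0.0 [-0.77  0.47  0.11  2.1   1.07  1.1  -0.92]
   worst 0.0 end 0.0/0.0 [-0.77  0.14  0.1   2.    0.97  1.35 -0.54]
 pour -30 1
   worst 0.0 end 0.0/0.0 [-0.    0.24  0.45  1.63 -0.08  0.94  0.45]
   worst 0.0 end 0.0/0.0 [-0.13  0.26  0.61  1.64 -0.14  0.94 -0.55]
   worst 0.0 end 0.0/0.0 [-0.28  0.29  0.79  1.65 -0.22  0.95 -1.54]
   worst 0.0 end 0.0/0.0 [-0.2   0.4   0.7   1.83 -0.36  0.64 -1.44]
   worst 26.7 end 26.7/18.2 [-0.77  0.46  1.19  2.15 -1.47  0.11 -0.52]
 pour -30 -1
   worst 0.0 end 0.0/0.0 [-0.05  0.25  0.5   1.64 -0.1   0.94  2.56]
   worst 25.5 end 25.5/15.0 [ 1.2   0.51 -1.27  1.68  0.98  1.11  2.62]
   worst 49.3 end 49.3/32.6 [-0.14  0.07  0.48  2.21  1.91  0.11  2.62]
   worst 31.3 end 31.3/21.3 [0.26 0.28 0.07 2.16 1.91 0.11 2.62]
   worst 0.0 end 0.0/0.0 [ 0.62  0.37 -0.35  2.3   2.73  0.7   1.91]
 pour -75 1
   worst 0.0 end 0.0/0.0 [-0.08  0.32  0.45  1.55  0.17  1.11 -0.51]
   worst 0.0 end 0.0/0.0 [-0.21  0.34  0.63  1
[... 8140 characters left out ...]
5 1
   worst 0.0 end 0.0/0.0 [-0.06  0.32  0.43  1.55  0.18  1.11 -0.51]
   worst 0.0 end 0.0/0.0 [-0.19  0.34  0.6   1.55  0.11  1.1  -1.51]
   worst 0.0 end 0.0/0.0 [-0.34  0.38  0.8   1.56  0.01  1.09 -2.48]
   worst 0.0 end 0.0/0.0 [-0.32  0.5   0.76  1.73 -0.03  0.81 -2.53]
   worst 13.1 end 13.1/3.9 [-0.99  1.26  1.36  2.06 -0.43  0.26 -2.62]
 pour -75 -1
   worst 0.0 end 0.0/0.0 [0.06 0.31 0.28 1.54 0.23 1.12 1.54]
   worst 0.0 end 0.0/0.0 [0.17 0.3  0.14 1.53 0.28 1.13 2.55]
   worst 39.6 end 39.6/23.2 [ 1.06  0.59 -1.27  1.71  1.22  1.38  2.62]
   worst 23.2 end 23.2/14.2 [ 1.1   0.78 -1.27  1.81  1.39  1.31  2.62]
   worst 0.0 end 0.0/0.0 [ 0.76  0.8  -0.98  1.94  1.85  1.6   2.36]
```

```bash
cat > pour.py <<'E'
from ik import *
ba=np.array([.6174,-.2998,0]); bk=np.array([.5585,.0216,.056])
def beak(R,AG):  # beaker axis in world for tool R
    return R.apply(Rt(0,AG).inv().apply([0,0,1]))
def pose(az,al,ro,AG,lipz,back,h=None):
    R=Rt(az,al,ro); a=beak(R,AG); hh=np.array([a[0],a[1],0]); hh/=np.linalg.norm(hh)
    dn=np.array([0,0,-1])+a*a[2]; dn/=np.linalg.norm(dn)
    lip=.024*a+.030*dn                     # from gp
    gp=ba-back*(hh if h is None else h)+[0,0,lipz]-lip
    m=R.as_matrix(); body=[m@[x*.0375,y*.095,-.051-k] for x in(-1,1) for y in(-1,1) for k in (0,.1)]
    return gp,R,a,hh,gp[2]+min(b[2] for b in body)
E
cat > t.py <<'E'
from pour import *
import sys
s=robot.sense(); AG=62
G=Rt(-80,AG); q0=path(s['q'],[(bk-G.as_matrix()[:,2]*.1,G),(bk,G),(bk+[0,0,.15],G)],verbose=False)
for az in (-75,-90,-105):
    print('az',az); q=q0
    for al,ro,z,b in ((55,-40,.2,.03),(40,-70,.15,.03),(40,-105,.08,.03),(48,-125,.08,.03),(54,-140,.08,.03),(60,-155,.08,.02),(65,-165,.08,.01)):
        gp,R,a,h,bz=pose(az,al,ro,AG,z,b); w=[(gp,R)]
        print(al,ro,'tilt %.0f haz %.0f gp'%(np.degrees(np.arccos(a[2])),np.degrees(np.arctan2(h[1],h[0]))),gp.round(3),'bodyz %.3f'%bz,end='')
        q=path(q,w,4)
E
python3 t.py
```

```text
az -75
55 -40 tilt 35 haz 15 gp [ 0.551 -0.317  0.197] bodyz 0.153   worst 0.0 end 0.0/0.0 [-0.36  0.19  0.38  2.1   1.15  0.96  0.2 ]
40 -70 tilt 56 haz 20 gp [ 0.555 -0.322  0.162] bodyz 0.135   worst 0.0 end 0.0/0.0 [-0.19  0.2   0.35  2.01  0.82  0.83  1.08]
40 -105 tilt 78 haz 44 gp [ 0.575 -0.342  0.104] bodyz 0.078   worst 0.0 end 0.0/0.0 [-0.11  0.33  0.3   1.99  0.87  0.72  1.61]
48 -125 tilt 94 haz 59 gp [ 0.59  -0.344  0.111] bodyz 0.072   worst 0.0 end 0.0/0.0 [-0.17  0.37  0.3   2.    1.08  0.77  1.73]
54 -140 tilt 106 haz 69 gp [ 0.601 -0.342  0.115] bodyz 0.073   worst 0.0 end 0.0/0.0 [-0.22  0.42  0.3   2.01  1.21  0.83  1.83]
60 -155 tilt 117 haz 80 gp [ 0.613 -0.327  0.118] bodyz 0.079   worst 0.0 end 0.0/0.0 [-0.28  0.47  0.3   2.01  1.3   0.92  1.95]
65 -165 tilt 125 haz 89 gp [ 0.617 -0.312  0.118] bodyz 0.085   worst 0.0 end 0.0/0.0 [-0.33  0.52  0.29  2.01  1.36  1.    2.02]
az -90
55 -40 tilt 35 haz -0 gp [ 0.549 -0.299  0.197] bodyz 0.153   worst 0.0 end 0.0/0.0 [-0.35  0.33  0.33  1.93  0.96  1.17  0.15]
40 -70 tilt 56 haz 5 gp [ 0.551 -0.305  0.162] bodyz 0
[... 934 characters left out ...]
 0.0/0.0 [-0.13  0.4   0.21  1.74  0.64  1.24  0.74]
40 -105 tilt 78 haz 14 gp [ 0.559 -0.314  0.104] bodyz 0.078   worst 0.0 end 0.0/0.0 [-0.03  0.48  0.14  1.75  0.69  1.15  1.3 ]
48 -125 tilt 94 haz 29 gp [ 0.572 -0.325  0.111] bodyz 0.072   worst 0.0 end 0.0/0.0 [-0.06  0.55  0.13  1.71  0.81  1.23  1.56]
54 -140 tilt 106 haz 39 gp [ 0.582 -0.328  0.115] bodyz 0.073   worst 0.0 end 0.0/0.0 [-0.08  0.6   0.12  1.68  0.88  1.3   1.76]
60 -155 tilt 117 haz 50 gp [ 0.6   -0.321  0.118] bodyz 0.079   worst 0.0 end 0.0/0.0 [-0.11  0.68  0.11  1.63  0.95  1.38  1.97]
65 -165 tilt 125 haz 59 gp [ 0.611 -0.31   0.118] bodyz 0.085   worst 0.0 end 0.0/0.0 [-0.14  0.74  0.1   1.59  0.99  1.45  2.1 ]
```

```bash
cat > t2.py <<'E'
from pour import *
AG=62
Rb=Rn.from_euler('z',-28.6,degrees=True)
th=np.linspace(0,2*np.pi,72); L=np.linspace(0,1,15)[:,None]
obs=[np.c_[.052*np.cos(th),.052*np.sin(th),0*th+.05]]
for s in(1,-1):
    e=np.array([0,.057*s,.047]); m=np.array([-.06,.05*s,.072]); g=np.array([-.088,.025*s,.081]); e2=np.array([0,.06*s,.055])
    obs+= [e+(m-e)*L,m+(g-m)*L,[e2]]
obs+=[np.array([-.088,-.025,.087])+L*[0,.05,0]]
obs=Rb.apply(np.vstack(obs))+ba
def box(P,c0,c1):
    d=np.maximum(np.maximum(c0-P,P-c1),0); return np.linalg.norm(d,axis=1).min()
for az in (-60,-75,-90,-105,-120):
  for lz in (.08,.09):
    o=[]
    for al,ro,b in ((40,-105,.03),(48,-125,.03),(54,-140,.03),(60,-155,.02),(65,-165,.01)):
        gp,R,a,h,bz=pose(az,al,ro,AG,lz,b); P=R.inv().apply(obs-gp)
        db=box(P,np.array([-.0375,-.095,-.25]),np.array([.0375,.095,-.051]))
        df=min(box(P,np.array([-.013,.03,-.06]),np.array([.013,.05,.019])),box(P,np.array([-.013,-.05,-.06]),np.array([.013,-.03,.019])))
        v=obs-(gp+.024*a); t=v@a; r=np.linalg.norm(v-t[:,None]*a,axis=1); dk=np.hypot(np.maximum(r-.03,0),np.maximum(np.maximum(t,-.08-t),0)).min()
        o.append((np.array([db,df,dk])*1000).round().astype(int).tolist())
    print(az,lz,o)
E
python3 t2.py
```

```text
-60 0.08 [[0, 0, 18], [0, 9, 28], [0, 17, 35], [3, 25, 41], [4, 34, 48]]
-60 0.09 [[2, 8, 28], [0, 19, 38], [4, 26, 44], [10, 35, 50], [12, 43, 55]]
-75 0.08 [[0, 0, 15], [0, 4, 27], [0, 14, 33], [0, 23, 41], [2, 29, 48]]
-75 0.09 [[2, 3, 24], [0, 13, 37], [1, 23, 42], [6, 32, 50], [12, 38, 56]]
-90 0.08 [[4, 0, 7], [0, 1, 23], [0, 8, 31], [0, 18, 41], [2, 27, 48]]
-90 0.09 [[12, 2, 15], [0, 10, 32], [0, 17, 40], [6, 27, 49], [12, 36, 56]]
-105 0.08 [[16, 5, 0], [6, 0, 17], [2, 8, 27], [6, 20, 38], [13, 30, 48]]
-105 0.09 [[24, 7, 7], [13, 8, 26], [8, 16, 37], [11, 27, 47], [17, 36, 55]]
-120 0.08 [[26, 7, 0], [15, 6, 11], [9, 8, 23], [14, 22, 36], [20, 34, 46]]
-120 0.09 [[33, 11, 0], [21, 8, 20], [17, 16, 32], [22, 28, 45], [29, 38, 54]]
```

Run:
```python
from ik import *
p,R=state(); bk=np.array([.5585,.0216,.058]); G=Rt(-80,55); t=G.as_matrix()[:,2]
tcp,_=rel(R,p,bk-t*.10,G); rel(G,tcp,bk,G)
path(robot.sense()['q'],[(bk-t*.1,G),(bk,G)])
```

```text
t 3.3 tcp [0.5421 0.1464 0.2482] gp [0.5383 0.1602 0.2603] x [-0.169  0.621 -0.765] y [0.965 0.264 0.002] z [ 0.203 -0.738 -0.644]
q [-0.85  0.36  0.06  1.65  0.71  1.64 -0.67] F [ 1.7 -0.1  0.8] w 1.003 gf 0.0
travel [ 7.23 -1.12 13.71] rot [ 4.3 -5.1  3.2]
travel [-0.  0. 10.] rot [0. 0. 0.]
   worst 0.0 end 0.0/0.0 [-0.81  0.56  0.1   1.76  0.73  1.47 -0.87]
   worst 0.0 end 0.0/0.0 [-0.73  0.6   0.14  1.86  0.8   1.3  -0.9 ]
```

Call:
move_arm --targets '[{"rotation": [0.5,-0.6,0.4],"travel": [1,-0.2,1.8],"hand": 8.7},{"rotation": [1.1,-1.3,0.8],"travel": [2,-0.3,3.6],"hand": 8.7},{"rotation": [1.6,-1.9,1.2],"travel": [3,-0.5,5.4],"hand": 8.7},{"rotation": [2.2,-2.6,1.6],"travel": [4,-0.6,7.2],"hand": 8.7},{"rotation": [2.7,-3.2,2],"travel": [5,-0.8,9],"hand": 8.7},{"rotation": [3.3,-3.9,2.4],"travel": [6,-0.9,10.9],"hand": 8.7},{"rotation": [3.8,-4.5,2.8],"travel": [6.8,-1,12.5],"hand": 8.7},{"rotation": [4.3,-5.1,3.2],"travel": [7.2,-1.1,13.7],"hand": 8.7}]'

```text
t: 4.1
position: [0.5479, 0.0844, 0.1029]
eef_rot: [0.353, 0.573, 0.676, -0.3]
ft_force: [0.4, -0.5, 0.1]
grip_width: 1.002
gripper_force: 0.0
```

Run:
```python
from g import *
p,R=state(); rel(R,p,[.5585,.0216,.058],Rt(-80,55))
c=cap('wrist','w1')
```

```text
t 4.1 tcp [0.5479 0.0844 0.1029] gp [0.5454 0.0995 0.1135] x [-0.095  0.563 -0.821] y [ 0.986  0.164 -0.001] z [ 0.134 -0.81  -0.571]
q [-0.81  0.57  0.1   1.76  0.73  1.47 -0.87] F [ 0.4 -0.5  0.1] w 1.002 gf 0.0
travel [0.05 0.04 9.66] rot [-0.5  0.2 -0.2]
```

View pics/w1.png

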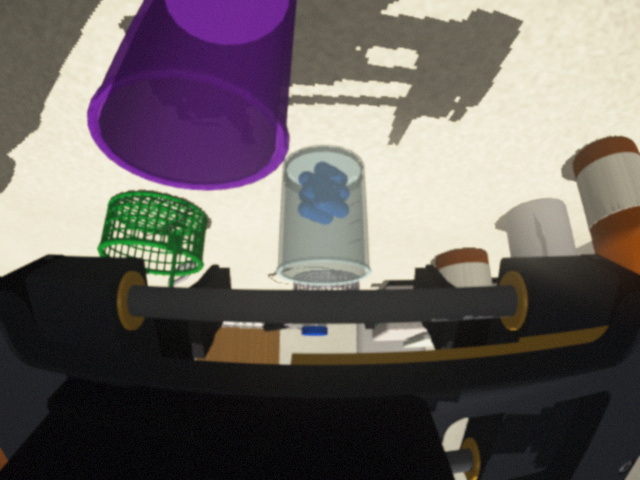

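The wrist view shows the clear beaker with its bars centred between the fingers at (322,215). The purple one at (190,100) is close to the camera, so I'll check its clearance.

Run:
```python
from g import *
c=dict(np.load('/tmp/w1.npz')); o=-c['t']@c['R']; p,R,s=cur()
print('cam in tool mm',(R.inv().apply(o-p)*1000).round(),'cam world',o.round(3),'after move',(o+R.apply([0,0,.0966])).round(3))
# purple rim in tool frame, now
th=np.linspace(0,2*np.pi,24); P=np.c_[.4937+.03*np.cos(th),.1597+.03*np.sin(th),0*th+.08]
T=R.inv().apply(P-(p-R.apply([0,0,.0187])))-[0,0,.0966]
i=np.argsort(T[:,0])[:4]; print('purple rim rel gp after move (x,y,z)',(T[i]*1000).round())
```

```text
cam in tool mm [  67.    0. -165.] cam world [0.52  0.254 0.141] after move [0.533 0.176 0.086]
purple rim rel gp after move (x,y,z) [[  49.  -39. -110.]
 [  49.  -47. -111.]
 [  50.  -31. -111.]
 [  51.  -55. -113.]]
```

Run:
```python
from ik import *
p,R=state(); bk=np.array([.5585,.0216,.058]); G=Rt(-90,50); t=G.as_matrix()[:,2]
tcp,_=rel(R,p,bk-t*.10,G); rel(G,tcp,bk,G)
path(robot.sense()['q'],[(bk-t*.1,G),(bk,G)])
```

```text
t 4.15 tcp [0.5475 0.0831 0.1019] gp [0.545  0.0983 0.1125] x [-0.095  0.562 -0.822] y [ 0.987  0.163 -0.003] z [ 0.132 -0.811 -0.57 ]
q [-0.81  0.57  0.1   1.76  0.73  1.47 -0.87] F [ 0.7 -1.7 -1.2] w 0.998 gf 0.0
travel [-0.75  1.1  -0.4 ] rot [7.4 5.3 5.8]
travel [ 0. -0. 10.] rot [0. 0. 0.]
   worst 0.0 end 0.0/0.0 [-0.74  0.59  0.12  1.64  0.61  1.52 -0.85]
   worst 0.0 end 0.0/0.0 [-0.67  0.62  0.15  1.76  0.66  1.34 -0.88]
```

Call:
move_arm --targets '[{"rotation": [2,1.3,1.5],"travel": [-0.2,0.3,-0.1],"hand": 8.7},{"rotation": [4,2.6,3],"travel": [-0.4,0.6,-0.2],"hand": 8.7},{"rotation": [6,4,4.5],"travel": [-0.6,0.9,-0.3],"hand": 8.7},{"rotation": [7.4,5.3,5.8],"travel": [-0.8,1.1,-0.4],"hand": 8.7},{"rotation": [7.4,5.3,5.8],"travel": [-0.8,1.1,-0.4],"hand": 8.7},{"rotation": [7.4,5.3,5.8],"travel": [-0.8,1.1,-0.4],"hand": 8.7},{"rotation": [7.4,5.3,5.8],"travel": [-0.8,1.1,-0.4],"hand": 8.7},{"rotation": [7.4,5.3,5.8],"travel": [-0.8,1.1,-0.4],"hand": 8.7}]'

```text
t: 4.95
position: [0.5587, 0.0864, 0.1134]
eef_rot: [0.298, 0.64, 0.643, -0.297]
ft_force: [-0.1, 0.3, -0.3]
grip_width: 0.999
gripper_force: 0.0
```

Run:
```python
from g import *
p,R=state(); rel(R,p,[.5585,.0216,.058],Rt(-90,50))
```

```text
t 4.95 tcp [0.5587 0.0864 0.1134] gp [0.5587 0.1007 0.1255] x [-0.002  0.646 -0.763] y [1.    0.004 0.001] z [ 0.003 -0.763 -0.646]
q [-0.74  0.58  0.12  1.64  0.61  1.52 -0.84] F [-0.1  0.3 -0.3] w 0.999 gf 0.0
travel [ 0.03 -0.06 10.4 ] rot [ 0.2 -0.2  0.1]
```

Advance, then close gently.

Call:
move_arm --targets '[{"rotation": [0,0,0],"travel": [0,0,1.5],"hand": 8.7},{"rotation": [0,0,0],"travel": [0,0,3],"hand": 8.7},{"rotation": [0,0,0],"travel": [0,0,4.5],"hand": 8.7},{"rotation": [0,0,0],"travel": [0,0,6],"hand": 8.7},{"rotation": [0,0,0],"travel": [0,0,7.5],"hand": 8.7},{"rotation": [0,0,0],"travel": [0,0,8.8],"hand": 8.7},{"rotation": [0,0,0],"travel": [0,0,9.8],"hand": 8.7},{"rotation": [0,0,0],"travel": [0,-0.1,10.4],"hand": 8.7}]'

```text
t: 5.75
position: [0.5583, 0.0057, 0.0459]
eef_rot: [0.298, 0.641, 0.642, -0.297]
ft_force: [0.6, -0.1, -0.2]
grip_width: 0.999
gripper_force: 0.0
```

Call:
move_arm --targets '[{"rotation": [0,0,0],"travel": [0,0,0],"hand": 7.5},{"rotation": [0,0,0],"travel": [0,0,0],"hand": 6.8},{"rotation": [0,0,0],"travel": [0,0,0],"hand": 6.3},{"rotation": [0,0,0],"travel": [0,0,0],"hand": 5.5},{"rotation": [0,0,0],"travel": [0,0,0],"hand": 5.0},{"rotation": [0,0,0],"travel": [0,0,0],"hand": 5.0},{"rotation": [0,0,0],"travel": [0,0,0],"hand": 5.0},{"rotation": [0,0,0],"travel": [0,0,0],"hand": 5.0}]' --grip_force 15

```text
t: 6.55
position: [0.5588, 0.0071, 0.0467]
eef_rot: [0.298, 0.641, 0.642, -0.296]
ft_force: [0.7, 2.0, 3.1]
grip_width: 0.678
gripper_force: 14.9
```

```bash
python3 - <<'E'
from g import *
state()
E
sed -i 's/^s=robot.*$/s=robot.sense(); AG=50/; s/^G=.*$/q0=path(s["q"],[(bk+[0,0,.12],Rt(-90,50))])/; s/for az in (-75,-90,-105)/for az in (-95,-105)/; s/^    for al,ro.*$/    for al,ro,z,b in ((52,-40,.17,.03),(44,-90,.115,.03),(48,-115,.1,.03),(54,-128,.095,.03),(60,-142,.09,.025),(65,-155,.085,.02),(70,-167,.085,.015)):/' t.py
sed -i 's/^AG=62/AG=50/; s/(-60,-75,-90,-105,-120)/(-95,-105)/; s/for lz in .*:/for lz in (0,):/; s/for al,ro,b in.*$/for al,ro,lz,b in ((44,-90,.115,.03),(48,-115,.1,.03),(54,-128,.095,.03),(60,-142,.09,.025),(65,-155,.085,.02),(70,-167,.085,.015)):/; ' t2.py; sed -i 's/\.056\]/.058]/; s/\.024\*a/.022*a/' pour.py
python3 t.py; python3 t2.py
```

```text
t 6.55 tcp [0.5588 0.0071 0.0467] gp [0.5587 0.0214 0.0588] x [-0.     0.647 -0.763] y [1.    0.003 0.002] z [ 0.004 -0.763 -0.647]
q [-0.67  0.61  0.15  1.77  0.66  1.34 -0.88] F [0.7 2.  3.1] w 0.678 gf 14.862205079025443
   worst 0.0 end 0.0/0.0 [-0.68  0.45  0.16  1.72  0.66  1.51 -0.75]
az -95
52 -40 tilt 31 haz 11 gp [ 0.552 -0.313  0.167] bodyz 0.127   worst 0.0 end 0.0/0.0 [-0.26  0.4   0.3   1.87  0.89  1.16  0.14]
44 -90 tilt 62 haz 25 gp [ 0.56  -0.327  0.131] bodyz 0.102   worst 0.0 end 0.0/0.0 [-0.09  0.4   0.19  1.84  0.81  1.08  1.1 ]
48 -115 tilt 79 haz 40 gp [ 0.574 -0.337  0.125] bodyz 0.084   worst 0.0 end 0.0/0.0 [-0.07  0.46  0.15  1.82  0.89  1.1   1.47]
54 -128 tilt 90 haz 48 gp [ 0.583 -0.338  0.125] bodyz 0.076   worst 0.0 end 0.0/0.0 [-0.11  0.52  0.15  1.81  0.98  1.16  1.6 ]
60 -142 tilt 102 haz 56 gp [ 0.595 -0.333  0.124] bodyz 0.073   worst 0.0 end 0.0/0.0 [-0.14  0.58  0.15  1.78  1.05  1.23  1.76]
65 -155 tilt 111 haz 65 gp [ 0.605 -0.327  0.121] bodyz 0.075   worst 0.0 end 0.0/0.0 [-0.17  0.64  0.14  1.76  1.11  1.29  1.92]
70 -167 tilt 119 haz 74 gp
[... 495 characters left out ...]

54 -128 tilt 90 haz 38 gp [ 0.576 -0.332  0.125] bodyz 0.076   worst 0.0 end 0.0/0.0 [-0.07  0.58  0.11  1.69  0.89  1.3   1.56]
60 -142 tilt 102 haz 46 gp [ 0.589 -0.329  0.124] bodyz 0.073   worst 0.0 end 0.0/0.0 [-0.1   0.65  0.11  1.65  0.95  1.37  1.74]
65 -155 tilt 111 haz 55 gp [ 0.6   -0.324  0.121] bodyz 0.075   worst 0.0 end 0.0/0.0 [-0.12  0.72  0.1   1.62  1.    1.44  1.92]
70 -167 tilt 119 haz 64 gp [ 0.609 -0.318  0.122] bodyz 0.085   worst 0.0 end 0.0/0.0 [-0.14  0.77  0.1   1.59  1.05  1.5   2.1 ]
-95 0.085 [[20, 15, 21], [5, 12, 31], [0, 13, 37], [0, 17, 41], [0, 21, 42], [1, 30, 48]]
-105 0.085 [[30, 17, 16], [12, 9, 25], [2, 13, 33], [0, 16, 38], [0, 20, 41], [2, 29, 47]]
```

```bash
L='((52,-40,.19,.03),(44,-90,.13,.03),(48,-115,.11,.03),(54,-128,.105,.03),(60,-142,.1,.025),(65,-155,.095,.02),(70,-167,.09,.015))'
sed -i "s/for az in .*:/for az in (-120,):/; s/for al,ro,z,b in .*/for al,ro,z,b in $L:/" t.py; sed -i "s/for az in .*:/for az in (-105,-120,-130):/; s/for al,ro,lz,b in .*/for al,ro,lz,b in $L:/" t2.py; python3 t2.py; python3 t.py
```

```text
-105 0.09 [[82, 78, 42], [40, 26, 29], [21, 18, 34], [10, 21, 42], [5, 24, 47], [3, 28, 50], [5, 33, 51]]
-120 0.09 [[91, 75, 40], [51, 23, 16], [29, 15, 28], [16, 20, 35], [14, 24, 42], [16, 28, 47], [20, 33, 50]]
-130 0.09 [[94, 74, 40], [57, 23, 10], [36, 12, 20], [25, 15, 32], [19, 24, 39], [20, 30, 45], [24, 34, 48]]
   worst 0.0 end 0.0/0.0 [-0.68  0.45  0.16  1.72  0.66  1.51 -0.75]
az -120
52 -40 tilt 31 haz -14 gp [ 0.552 -0.284  0.187] bodyz 0.147   worst 0.0 end 0.0/0.0 [-0.21  0.58  0.29  1.55  0.63  1.52  0.05]
44 -90 tilt 62 haz 0 gp [ 0.554 -0.3    0.146] bodyz 0.117   worst 0.0 end 0.0/0.0 [-0.04  0.55  0.14  1.58  0.62  1.42  0.92]
48 -115 tilt 79 haz 15 gp [ 0.562 -0.315  0.135] bodyz 0.094   worst 0.0 end 0.0/0.0 [-0.    0.61  0.09  1.54  0.69  1.46  1.31]
54 -128 tilt 90 haz 23 gp [ 0.57  -0.32   0.135] bodyz 0.086   worst 0.0 end 0.0/0.0 [-0.01  0.67  0.08  1.51  0.76  1.52  1.5 ]
60 -142 tilt 102 haz 31 gp [ 0.583 -0.321  0.134] bodyz 0.083   worst 0.0 end 0.0/0.0 [-0.03  0.75  0.07  1.45  0.83  1.6   1.71]
65 -155 tilt 111 haz 40 gp [ 0.594 -0.319  0.131] bodyz 0.085   worst 0.0 end 0.0/0.0 [-0.04  0.82  0.06  1.4   0.88  1.66  1.92]
70 -167 tilt 119 haz 49 gp [ 0.604 -0.315  0.127] bodyz 0.090   worst 0.0 end 0.0/0.0 [-0.05  0.88  0.05  1.35  0.92  1.72  2.11]
```

```bash
cat > rows.py <<'E'
from pour import *
def rows(p,R,wps,n=8):
    """wps list of (gp,R) reached evenly within n rows (slerp); returns final tcp,R"""
    from scipy.spatial.transform import Slerp
    P=[p]+[np.array(g)+r.as_matrix()[:,2]*.0187 for g,r in wps]; Q=[R]+[r for _,r in wps]
    k=np.linspace(0,1,len(P)); S=Slerp(k,Rn.concatenate(Q)); G=[a-q.as_matrix()[:,2]*.0187 for a,q in zip(P,Q)]
    prev=(p,R)
    for i in range(1,n+1):
        f=i/n; r=S(f); g=np.array([np.interp(f,k,[x[j] for x in G]) for j in range(3)]); t=g+r.as_matrix()[:,2]*.0187
        print((R.inv().apply(t-p)*100).round(1).tolist(),np.degrees((R.inv()*r).as_rotvec()).round(1).tolist(),' step %.0fmm %.1fdeg'%(np.linalg.norm(t-prev[0])*1e3,np.degrees((prev[1].inv()*r).magnitude()))); prev=(t,r)
    print('--'); return t,r
E
python3 - <<'E'
from rows import *
p,R=state(); G=Rt(-90,50)
a=rows(p,R,[(bk+[0,0,.18],G)])
gp,H,*_=pose(-120,52,-40,50,.19,.03)
a=rows(*a,[(bk+(gp-bk)*.5+[0,0,.07],Rt(-105,51,-18)),(gp,H)],16)
E
```

```text
t 6.55 tcp [0.5588 0.0071 0.0467] gp [0.5587 0.0214 0.0588] x [-0.     0.647 -0.763] y [1.    0.003 0.002] z [ 0.004 -0.763 -0.647]
q [-0.67  0.61  0.15  1.77  0.66  1.34 -0.88] F [0.7 2.  3.1] w 0.678 gf 14.862205079025443
[-1.7, 0.0, -1.5] [0.0, -0.0, 0.0]  step 22mm 0.0deg
[-3.4, 0.0, -2.9] [0.1, -0.1, 0.0]  step 22mm 0.0deg
[-5.1, 0.0, -4.4] [0.1, -0.1, 0.0]  step 22mm 0.0deg
[-6.8, 0.0, -5.8] [0.1, -0.1, 0.0]  step 22mm 0.0deg
[-8.5, 0.0, -7.3] [0.1, -0.2, 0.0]  step 22mm 0.0deg
[-10.2, 0.0, -8.7] [0.2, -0.2, 0.0]  step 22mm 0.0deg
[-12.0, 0.0, -10.2] [0.2, -0.2, 0.0]  step 22mm 0.0deg
[-13.7, 0.0, -11.6] [0.2, -0.3, 0.0]  step 22mm 0.0deg
--
[-0.8, -0.1, 1.8] [1.4, 0.1, -1.0]  step 20mm 1.8deg
[-1.6, -0.2, 3.7] [2.9, 0.2, -2.1]  step 20mm 1.8deg
[-2.4, -0.3, 5.5] [4.3, 0.3, -3.1]  step 20mm 1.8deg
[-3.2, -0.3, 7.3] [5.8, 0.4, -4.2]  step 20mm 1.8deg
[-3.9, -0.4, 9.1] [7.2, 0.5, -5.2]  step 20mm 1.8deg
[-4.7, -0.5, 11.0] [8.7, 0.6, -6.3]  step 20mm 1.8deg
[-5.5, -0.6, 12.8] [10.1, 0.7, -7.3]  step 20mm 1.8deg
[-6.3, -0.7, 14.6] [11.6, 0.8, -8.4]  step 20mm 1.8deg
[-7.5, -0.8, 16.1] [13.0, 1.5, -9.9]  step 19mm 2.2deg
[-8.6, -0.9, 17.6] [14.3, 2.2, -11.4]  step 19mm 2.2deg
[-9.8, -0.9, 19.1] [15.7, 2.8, -13.0]  step 19mm 2.2deg
[-11.0, -1.0, 20.6] [17.1, 3.5, -14.5]  step 19mm 2.2deg
[-12.1, -1.1, 22.1] [18.5, 4.1, -16.0]  step 19mm 2.2deg
[-13.3, -1.2, 23.6] [19.8, 4.8, -17.5]  step 19mm 2.2deg
[-14.5, -1.3, 25.1] [21.2, 5.5, -19.0]  step 19mm 2.2deg
[-15.6, -1.4, 26.6] [22.6, 6.1, -20.6]  step 19mm 2.2deg
--
```

Call:
move_arm --targets '[{"rotation": [0,0,0],"travel": [-0.8,0,-0.7],"hand": 5.0},{"rotation": [0,0,0],"travel": [-2.4,0,-2.0],"hand": 5.0},{"rotation": [0,0,0],"travel": [-4.4,0,-3.8],"hand": 5.0},{"rotation": [0,0,0],"travel": [-6.6,0,-5.6],"hand": 5.0},{"rotation": [0,0,0],"travel": [-8.8,0,-7.5],"hand": 5.0},{"rotation": [0,0,0],"travel": [-11.0,0,-9.4],"hand": 5.0},{"rotation": [0,0,0],"travel": [-12.8,0,-10.9],"hand": 5.0},{"rotation": [0,0,0],"travel": [-13.7,0,-11.6],"hand": 5.0}]'

```text
t: 7.35
position: [0.5585, 0.0065, 0.2284]
eef_rot: [0.298, 0.642, 0.642, -0.295]
ft_force: [0.5, 0.3, -1.5]
grip_width: 0.671
gripper_force: 14.9
```

Call:
move_arm --targets '[{"rotation": [0.7,0,-0.5],"travel": [-0.4,0,0.9],"hand": 5.0},{"rotation": [2.2,0.1,-1.5],"travel": [-1.2,-0.1,2.7],"hand": 5.0},{"rotation": [4.3,0.3,-3.1],"travel": [-2.4,-0.3,5.5],"hand": 5.0},{"rotation": [5.8,0.4,-4.2],"travel": [-3.2,-0.3,7.3],"hand": 5.0},{"rotation": [7.2,0.5,-5.2],"travel": [-3.9,-0.4,9.1],"hand": 5.0},{"rotation": [8.7,0.6,-6.3],"travel": [-4.7,-0.5,11.0],"hand": 5.0},{"rotation": [10.1,0.7,-7.3],"travel": [-5.5,-0.6,12.8],"hand": 5.0},{"rotation": [11.6,0.8,-8.4],"travel": [-6.3,-0.7,14.6],"hand": 5.0}]'

```text
t: 8.15
position: [0.5505, -0.1473, 0.1778]
eef_rot: [0.203, 0.621, 0.656, -0.378]
ft_force: [-0.3, -0.1, -1.8]
grip_width: 0.674
gripper_force: 14.9
```

Run:
```python
from rows import *
p,R=state()
gp,H,*_=pose(-120,52,-40,50,.19,.03); g2,H2,*_=pose(-120,44,-90,50,.13,.03)
a=rows(p,R,[(gp,H)])
a=rows(*a,[(g2,H2)])
```

```text
t 8.15 tcp [ 0.5505 -0.1473  0.1778] gp [ 0.5543 -0.1333  0.1896] x [-0.147  0.661 -0.736] y [ 0.968 -0.056 -0.243] z [-0.202 -0.749 -0.632]
q [-0.46  0.47  0.24  1.69  0.65  1.51 -0.39] F [-0.3 -0.1 -1.8] w 0.674 gf 14.913526149621248
[-1.2, 0.0, 1.4] [1.3, 0.6, -1.5]  step 19mm 2.1deg
[-2.4, 0.1, 2.9] [2.7, 1.2, -3.1]  step 19mm 2.1deg
[-3.6, 0.1, 4.3] [4.0, 1.7, -4.6]  step 19mm 2.1deg
[-4.8, 0.2, 5.8] [5.4, 2.3, -6.2]  step 19mm 2.1deg
[-6.0, 0.2, 7.2] [6.7, 2.9, -7.7]  step 19mm 2.1deg
[-7.2, 0.3, 8.6] [8.0, 3.5, -9.3]  step 19mm 2.1deg
[-8.4, 0.3, 10.1] [9.4, 4.1, -10.8]  step 19mm 2.1deg
[-9.6, 0.4, 11.5] [10.7, 4.7, -12.3]  step 19mm 2.1deg
--
[0.2, 0.3, 0.4] [-0.9, 0.4, -6.2]  step 6mm 6.3deg
[0.3, 0.6, 0.9] [-1.9, 0.9, -12.5]  step 6mm 6.3deg
[0.5, 0.9, 1.3] [-2.8, 1.3, -18.7]  step 6mm 6.3deg
[0.7, 1.2, 1.7] [-3.7, 1.7, -25.0]  step 6mm 6.3deg
[0.9, 1.5, 2.2] [-4.7, 2.2, -31.2]  step 6mm 6.3deg
[1.0, 1.8, 2.6] [-5.6, 2.6, -37.4]  step 6mm 6.3deg
[1.2, 2.1, 3.0] [-6.5, 3.1, -43.7]  step 6mm 6.3deg
[1.4, 2.4, 3.5] [-7.5, 3.5, -49.9]  step 6mm 6.3deg
--
```

Call:
move_arm --targets '[{"rotation": [1.3,0.6,-1.5],"travel": [-1.2,0,1.4],"hand": 5.0},{"rotation": [2.7,1.2,-3.1],"travel": [-2.4,0.1,2.9],"hand": 5.0},{"rotation": [4.0,1.7,-4.6],"travel": [-3.6,0.1,4.3],"hand": 5.0},{"rotation": [5.4,2.3,-6.2],"travel": [-4.8,0.2,5.8],"hand": 5.0},{"rotation": [6.7,2.9,-7.7],"travel": [-6.0,0.2,7.2],"hand": 5.0},{"rotation": [8.0,3.5,-9.3],"travel": [-7.2,0.3,8.6],"hand": 5.0},{"rotation": [9.4,4.1,-10.8],"travel": [-8.4,0.3,10.1],"hand": 5.0},{"rotation": [10.7,4.7,-12.3],"travel": [-9.6,0.4,11.5],"hand": 5.0}]'

```text
t: 8.95
position: [0.5451, -0.2968, 0.1749]
eef_rot: [0.076, 0.578, 0.689, -0.431]
ft_force: [-0.0, 0.4, -0.9]
grip_width: 0.675
gripper_force: 14.9
```

Call:
move_arm --targets '[{"rotation": [-0.9,0.4,-6.2],"travel": [0.2,0.3,0.4],"hand": 5.0},{"rotation": [-1.9,0.9,-12.5],"travel": [0.3,0.6,0.9],"hand": 5.0},{"rotation": [-2.8,1.3,-18.7],"travel": [0.5,0.9,1.3],"hand": 5.0},{"rotation": [-3.7,1.7,-25.0],"travel": [0.7,1.2,1.7],"hand": 5.0},{"rotation": [-4.7,2.2,-31.2],"travel": [0.9,1.5,2.2],"hand": 5.0},{"rotation": [-5.6,2.6,-37.4],"travel": [1.0,1.8,2.6],"hand": 5.0},{"rotation": [-6.5,3.1,-43.7],"travel": [1.2,2.1,3.0],"hand": 5.0},{"rotation": [-7.5,3.5,-49.9],"travel": [1.4,2.4,3.5],"hand": 5.0}]'

```text
t: 9.75
position: [0.5478, -0.3104, 0.1324]
eef_rot: [-0.097, 0.238, 0.897, -0.36]
ft_force: [-0.2, 0.2, -1.0]
grip_width: 0.675
gripper_force: 14.9
```

Run:
```python
from rows import *
p,R=state(); a=beak(R,50); print('tilt',np.degrees(np.arccos(a[2])).round(1))
W=[pose(-120,al,ro,50,z,b)[:2] for al,ro,z,b in ((48,-115,.11,.03),(54,-128,.105,.03),(60,-142,.1,.025),(65,-155,.095,.02),(70,-167,.09,.015))]
a=rows(p,R,W[:2]); a=rows(*a,W[2:4]); 
c=cap('scene','s1'); x=ray(c,0,0,0); 
cv2.imwrite('pics/s1c.png',cv2.resize(c['img'][150:330,120:360,::-1],(720,540)))
```

```text
t 9.75 tcp [ 0.5478 -0.3104  0.1324] gp [ 0.5543 -0.2992  0.1459] x [-0.868  0.497  0.002] y [ 0.358  0.627 -0.692] z [-0.345 -0.6   -0.722]
q [-0.04  0.55  0.14  1.58  0.61  1.42  0.92] F [-0.2  0.2 -1. ] w 0.675 gf 14.936923920104164
tilt 62.5
[-0.4, -0.0, 0.4] [1.0, 0.2, -6.2]  step 5mm 6.3deg
[-0.7, -0.0, 0.7] [2.1, 0.5, -12.4]  step 5mm 6.3deg
[-1.1, -0.1, 1.1] [3.1, 0.7, -18.6]  step 5mm 6.3deg
[-1.4, -0.1, 1.4] [4.1, 1.0, -24.8]  step 5mm 6.3deg
[-1.7, -0.2, 1.4] [5.5, 1.6, -28.0]  step 2mm 3.6deg
[-1.9, -0.2, 1.4] [7.0, 2.2, -31.3]  step 2mm 3.6deg
[-2.1, -0.3, 1.5] [8.4, 2.8, -34.5]  step 2mm 3.6deg
[-2.4, -0.3, 1.5] [9.8, 3.4, -37.7]  step 2mm 3.6deg
--
[-0.3, -0.1, -0.1] [1.1, 1.1, -3.5]  step 3mm 3.8deg
[-0.5, -0.3, -0.2] [2.1, 2.1, -7.0]  step 3mm 3.8deg
[-0.8, -0.4, -0.3] [3.2, 3.2, -10.5]  step 3mm 3.8deg
[-1.1, -0.5, -0.4] [4.3, 4.3, -14.0]  step 3mm 3.8deg
[-1.3, -0.6, -0.5] [4.9, 5.4, -17.2]  step 3mm 3.5deg
[-1.6, -0.6, -0.6] [5.6, 6.5, -20.5]  step 3mm 3.5deg
[-1.9, -0.6, -0.8] [6.2, 7.6, -23.7]  step 3mm 3.5deg
[-2.1, -0.7, -0.9] [6.9, 8.7, -26.9]  step 3mm 3.5deg
--
```

View pics/s1c.png

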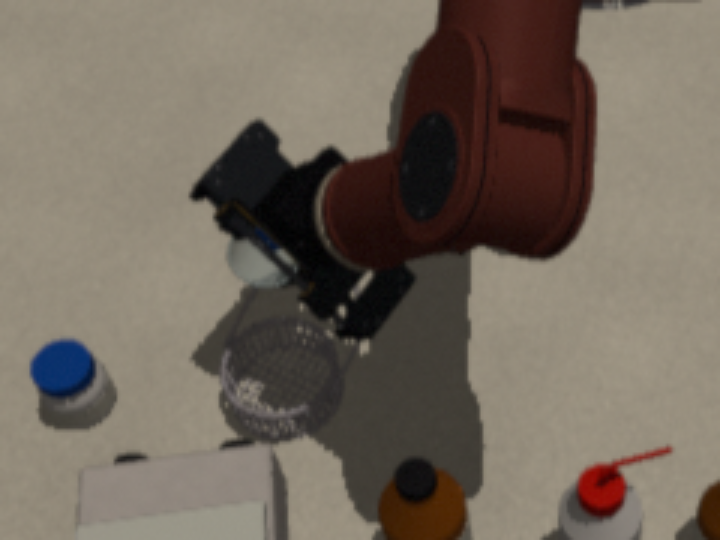

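The crop shows the tilted beaker at (265,260) just behind the undisturbed basket at (280,380). I'll pour.

Call:
move_arm --targets '[{"rotation": [1.0,0.2,-6.2],"travel": [-0.4,0,0.4],"hand": 5.0},{"rotation": [2.1,0.5,-12.4],"travel": [-0.7,0,0.7],"hand": 5.0},{"rotation": [3.1,0.7,-18.6],"travel": [-1.1,-0.1,1.1],"hand": 5.0},{"rotation": [4.1,1.0,-24.8],"travel": [-1.4,-0.1,1.4],"hand": 5.0},{"rotation": [5.5,1.6,-28.0],"travel": [-1.7,-0.2,1.4],"hand": 5.0},{"rotation": [7.0,2.2,-31.3],"travel": [-1.9,-0.2,1.4],"hand": 5.0},{"rotation": [8.4,2.8,-34.5],"travel": [-2.1,-0.3,1.5],"hand": 5.0},{"rotation": [9.8,3.4,-37.7],"travel": [-2.4,-0.3,1.5],"hand": 5.0}]'

```text
t: 10.6
position: [0.5626, -0.3332, 0.1244]
eef_rot: [-0.253, -0.06, 0.889, -0.378]
ft_force: [-0.3, -0.2, -1.3]
grip_width: 0.673
gripper_force: 15.0
```

Call:
move_arm --targets '[{"rotation": [1.1,1.1,-3.5],"travel": [-0.3,-0.1,-0.1],"hand": 5.0},{"rotation": [2.1,2.1,-7.0],"travel": [-0.5,-0.3,-0.2],"hand": 5.0},{"rotation": [3.2,3.2,-10.5],"travel": [-0.8,-0.4,-0.3],"hand": 5.0},{"rotation": [4.3,4.3,-14.0],"travel": [-1.1,-0.5,-0.4],"hand": 5.0},{"rotation": [4.9,5.4,-17.2],"travel": [-1.3,-0.6,-0.5],"hand": 5.0},{"rotation": [5.6,6.5,-20.5],"travel": [-1.6,-0.6,-0.6],"hand": 5.0},{"rotation": [6.2,7.6,-23.7],"travel": [-1.9,-0.6,-0.8],"hand": 5.0},{"rotation": [6.9,8.7,-26.9],"travel": [-2.1,-0.7,-0.9],"hand": 5.0}]'

```text
t: 11.4
position: [0.5869, -0.3334, 0.1236]
eef_rot: [-0.396, -0.251, 0.805, -0.364]
ft_force: [-0.3, 0.0, -1.6]
grip_width: 0.675
gripper_force: 14.9
```

Run:
```python
from rows import *
p,R=state(); a=beak(R,50); print('tilt',np.degrees(np.arccos(a[2])).round(1))
W=[pose(-120,al,ro,50,z,b)[:2] for al,ro,z,b in ((70,-167,.09,.015),(75,-172,.095,.01))]
a=rows(p,R,W)
c=cap('scene','s2'); 
cv2.imwrite('pics/s2c.png',cv2.resize(c['img'][190:330,140:320,::-1],(720,560),interpolation=2))
```

```text
t 11.4 tcp [ 0.5869 -0.3334  0.1236] gp [ 0.5954 -0.3187  0.1315] x [-0.56  -0.116  0.82 ] y [-0.693  0.608 -0.387] z [-0.454 -0.785 -0.421]
q [-0.04  0.82  0.06  1.4   0.88  1.66  1.92] F [-0.3  0.  -1.6] w 0.675 gf 14.94263098790725
tilt 111.0
[-0.2, -0.1, -0.1] [0.4, 1.2, -3.1]  step 2mm 3.3deg
[-0.4, -0.1, -0.3] [0.8, 2.3, -6.1]  step 2mm 3.3deg
[-0.6, -0.2, -0.4] [1.2, 3.5, -9.2]  step 2mm 3.3deg
[-0.8, -0.3, -0.5] [1.6, 4.6, -12.3]  step 2mm 3.3deg
[-0.7, -0.4, -0.8] [2.0, 5.9, -13.5]  step 3mm 1.8deg
[-0.7, -0.4, -1.0] [2.3, 7.1, -14.7]  step 3mm 1.8deg
[-0.7, -0.5, -1.3] [2.6, 8.3, -16.0]  step 3mm 1.8deg
[-0.6, -0.6, -1.5] [2.9, 9.5, -17.2]  step 3mm 1.8deg
--
```

View pics/s2c.png

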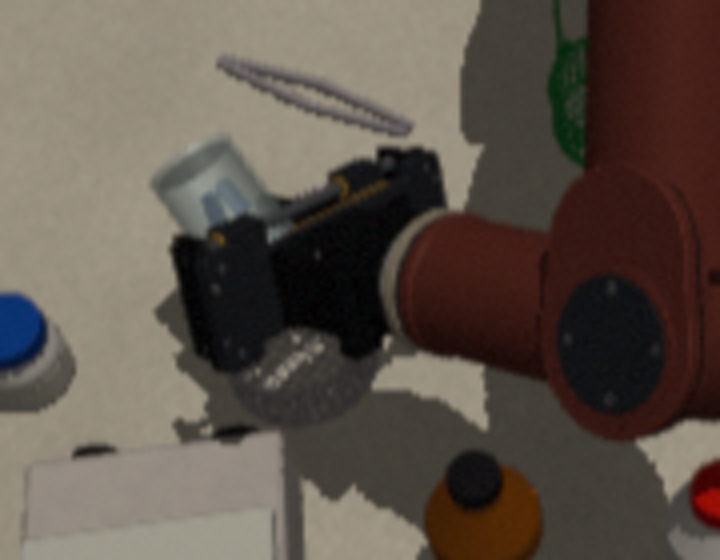

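The beaker is still partly full: bluish bars show through the glass at (215,200). The basket hasn't moved, so I'll tip further.

Call:
move_arm --targets '[{"rotation": [0.4,1.2,-3.1],"travel": [-0.2,-0.1,-0.1],"hand": 5.0},{"rotation": [0.8,2.3,-6.1],"travel": [-0.4,-0.1,-0.3],"hand": 5.0},{"rotation": [1.2,3.5,-9.2],"travel": [-0.6,-0.2,-0.4],"hand": 5.0},{"rotation": [1.6,4.6,-12.3],"travel": [-0.8,-0.3,-0.5],"hand": 5.0},{"rotation": [2.0,5.9,-13.5],"travel": [-0.7,-0.4,-0.8],"hand": 5.0},{"rotation": [2.3,7.1,-14.7],"travel": [-0.7,-0.4,-1.0],"hand": 5.0},{"rotation": [2.6,8.3,-16.0],"travel": [-0.7,-0.5,-1.3],"hand": 5.0},{"rotation": [2.9,9.5,-17.2],"travel": [-0.6,-0.6,-1.5],"hand": 5.0}]'

```text
t: 12.25
position: [0.6021, -0.324, 0.1291]
eef_rot: [-0.504, -0.348, 0.713, -0.341]
ft_force: [0.1, 0.2, -0.6]
grip_width: 0.673
gripper_force: 14.9
```

Run:
```python
from rows import *
p,R=state(); a=beak(R,50); print('tilt',np.degrees(np.arccos(a[2])).round(1))
c=cap('scene','s3'); w=cap('wrist','w3'); 
cv2.imwrite('pics/s3c.png',np.hstack([cv2.resize(c['img'][190:320,140:300,::-1],(400,325),interpolation=2),cv2.resize(w['img'][:,:,::-1],(400,325))]))
gp,H,*_=pose(-120,85,-178,50,.105,.0); a=rows(p,R,[(gp,H)]); path(robot.sense()['q'],[(gp,H)])
```

```text
t 12.25 tcp [ 0.6021 -0.324   0.1291] gp [ 0.6112 -0.3083  0.134 ] x [-0.251 -0.152  0.956] y [-0.84   0.525 -0.137] z [-0.482 -0.837 -0.26 ]
q [-0.08  0.93  0.07  1.32  0.96  1.78  2.19] F [ 0.1  0.2 -0.6] w 0.673 gf 14.936421723532476
tilt 124.4
[0.1, -0.0, -0.2] [0.1, 1.3, -0.8]  step 2mm 1.5deg
[0.2, -0.1, -0.4] [0.2, 2.5, -1.5]  step 2mm 1.5deg
[0.2, -0.1, -0.7] [0.3, 3.8, -2.3]  step 2mm 1.5deg
[0.3, -0.1, -0.9] [0.4, 5.0, -3.1]  step 2mm 1.5deg
[0.4, -0.1, -1.1] [0.5, 6.3, -3.8]  step 2mm 1.5deg
[0.5, -0.2, -1.3] [0.6, 7.5, -4.6]  step 2mm 1.5deg
[0.6, -0.2, -1.6] [0.7, 8.8, -5.4]  step 2mm 1.5deg
[0.6, -0.2, -1.8] [0.8, 10.0, -6.1]  step 2mm 1.5deg
--
   worst 0.0 end 0.0/0.0 [-0.13  1.03  0.1   1.26  1.03  1.9   2.3 ]
```

View pics/s3c.png

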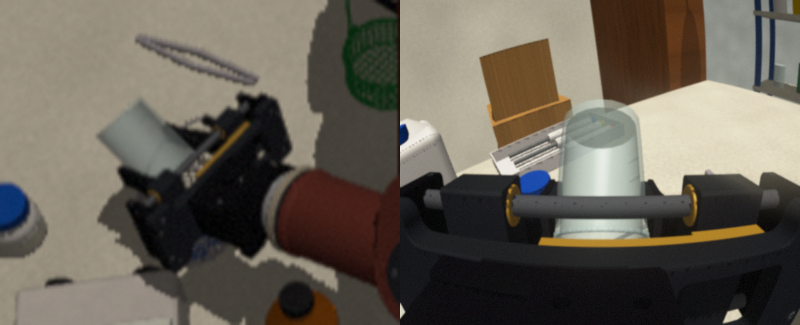

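The beaker looks empty in both views: clear glass at (145,140) on the left and (600,180) on the right. Blue bars show in the basket near (205,245). Now I'll lift and turn the beaker upright.

Run:
```python
from rows import *
p,R=state(); g=p-R.as_matrix()[:,2]*.0187
W=[(g+[0,0,.09],Rt(-120,72,-150)),([.60,-.25,.25],Rt(-110,60,-100)),([.58,-.15,.26],Rt(-105,55,-50)),([.5585,.0216,.22],Rt(-90,50))]
a=rows(p,R,W[:1],4); a=rows(*a,W[1:],20)
path(robot.sense()['q'],W)
```

```text
t 12.35 tcp [ 0.6022 -0.3237  0.1286] gp [ 0.6112 -0.308   0.1335] x [-0.251 -0.153  0.956] y [-0.84   0.525 -0.137] z [-0.481 -0.837 -0.26 ]
q [-0.08  0.93  0.07  1.32  0.96  1.78  2.19] F [ 0.3  0.8 -1.1] w 0.674 gf 14.936116939061321
[2.1, -0.3, -0.6] [-0.3, -0.7, 5.5]  step 22mm 5.5deg
[4.3, -0.6, -1.2] [-0.5, -1.4, 10.9]  step 22mm 5.5deg
[6.4, -0.9, -1.8] [-0.8, -2.1, 16.4]  step 22mm 5.5deg
[8.5, -1.2, -2.3] [-1.1, -2.8, 21.9]  step 22mm 5.5deg
--
[0.4, 0.4, -0.8] [-0.7, -2.2, 6.8]  step 10mm 7.2deg
[0.7, 0.9, -1.5] [-1.4, -4.4, 13.7]  step 9mm 7.2deg
[1.1, 1.3, -2.3] [-2.1, -6.6, 20.5]  step 9mm 7.2deg
[1.5, 1.7, -3.1] [-2.8, -8.8, 27.4]  step 9mm 7.2deg
[1.8, 2.1, -3.8] [-3.5, -11.1, 34.2]  step 9mm 7.2deg
[2.2, 2.5, -4.6] [-4.2, -13.3, 41.1]  step 9mm 7.2deg
[2.5, 3.1, -5.5] [-5.2, -14.9, 48.0]  step 11mm 7.2deg
[2.8, 4.1, -6.7] [-6.9, -15.5, 54.9]  step 15mm 7.2deg
[3.1, 5.0, -7.8] [-8.5, -16.1, 61.9]  step 15mm 7.2deg
[3.4, 6.0, -9.0] [-10.2, -16.6, 68.8]  step 15mm 7.2deg
[3.7, 7.0, -10.1] [-11.9, -17.1, 75.8]  step 15mm 7.2deg
[4.0, 8.0, -11.3] [-13.7, -17.5, 82.7]  step 15mm 7.2deg
[4.3, 8.9, -12.4] [-15.4, -18.0, 89.7]  step 15mm 7.2deg
[4.2, 10.6, -14.0] [-17.8, -18.8, 95.8]  step 23mm 6.6deg
[3.8, 12.5, -15.8] [-20.5, -19.9, 101.6]  step 27mm 6.4deg
[3.5, 14.4, -17.6] [-23.2, -21.0, 107.3]  step 27mm 6.4deg
[3.2, 16.4, -19.4] [-26.0, -22.0, 113.1]  step 27mm 6.4deg
[2.9, 18.3, -21.2] [-28.9, -23.1, 118.8]  step 27mm 6.4deg
[2.6, 20.2, -23.0] [-31.8, -24.1, 124.4]  step 27mm 6.4deg
[2.3, 22.2, -24.9] [-34.8, -25.2, 130.1]  step 27mm 6.4deg
--
   worst 0.0 end 0.0/0.0 [-0.11  0.8   0.11  1.31  0.94  1.81  1.93]
   worst 0.0 end 0.0/0.0 [-0.21  0.57  0.13  1.49  0.84  1.64  1.13]
   worst 0.0 end 0.0/0.0 [-0.39  0.46  0.17  1.57  0.74  1.64  0.24]
   worst 0.0 end 0.0/0.0 [-0.66  0.41  0.13  1.69  0.68  1.58 -0.71]
```

Call:
move_arm --targets '[{"rotation": [0,0,0],"travel": [1.5,-0.2,-0.4],"hand": 5.0},{"rotation": [0,0,0],"travel": [3.5,-0.5,-1.0],"hand": 5.0},{"rotation": [-0.2,-0.5,4],"travel": [5.5,-0.8,-1.6],"hand": 5.0},{"rotation": [-0.5,-1.4,10.9],"travel": [7.0,-1.0,-2.0],"hand": 5.0},{"rotation": [-0.7,-2.0,16.4],"travel": [8.0,-1.1,-2.2],"hand": 5.0},{"rotation": [-1.1,-2.8,21.9],"travel": [8.5,-1.2,-2.3],"hand": 5.0},{"rotation": [-1.1,-2.8,21.9],"travel": [8.5,-1.2,-2.3],"hand": 5.0},{"rotation": [-1.1,-2.8,21.9],"travel": [8.5,-1.2,-2.3],"hand": 5.0}]'

```text
t: 13.15
position: [0.6017, -0.3245, 0.2196]
eef_rot: [-0.415, -0.209, 0.782, -0.415]
ft_force: [0.7, -0.9, -0.8]
grip_width: 0.673
gripper_force: 14.9
```

Call:
move_arm --targets '[{"rotation": [-0.7,-2.2,6.8],"travel": [0.4,0.4,-0.8],"hand": 5.0},{"rotation": [-1.4,-4.4,13.7],"travel": [0.7,0.9,-1.5],"hand": 5.0},{"rotation": [-2.1,-6.6,20.5],"travel": [1.1,1.3,-2.3],"hand": 5.0},{"rotation": [-2.8,-8.8,27.4],"travel": [1.5,1.7,-3.1],"hand": 5.0},{"rotation": [-3.5,-11.1,34.2],"travel": [1.8,2.1,-3.8],"hand": 5.0},{"rotation": [-4.2,-13.3,41.1],"travel": [2.2,2.5,-4.6],"hand": 5.0},{"rotation": [-5.2,-14.9,48.0],"travel": [2.5,3.1,-5.5],"hand": 5.0},{"rotation": [-6.9,-15.5,54.9],"travel": [2.8,4.1,-6.7],"hand": 5.0}]'

```text
t: 13.95
position: [0.5895, -0.2455, 0.2429]
eef_rot: [-0.083, 0.148, 0.859, -0.482]
ft_force: [0.4, -0.6, 0.1]
grip_width: 0.671
gripper_force: 14.9
```

Run:
```python
from rows import *
p,R=state()
W=[([.58,-.15,.26],Rt(-105,55,-50)),([.5585,.0216,.22],Rt(-90,50))]
a=rows(p,R,W[:1],8); a=rows(*a,W[1:],8)
```

```text
t 13.95 tcp [ 0.5895 -0.2455  0.2429] gp [ 0.5948 -0.2305  0.2526] x [-0.943  0.334  0.   ] y [ 0.173  0.491 -0.854] z [-0.285 -0.805 -0.521]
q [-0.24  0.54  0.14  1.51  0.81  1.65  0.95] F [ 0.4 -0.6  0.1] w 0.671 gf 14.914980765151995
[0.5, 0.4, -0.8] [-0.6, -0.3, 4.7]  step 10mm 4.7deg
[1.0, 0.8, -1.6] [-1.2, -0.6, 9.4]  step 10mm 4.7deg
[1.5, 1.2, -2.4] [-1.8, -0.9, 14.1]  step 10mm 4.7deg
[2.0, 1.6, -3.2] [-2.4, -1.2, 18.8]  step 10mm 4.7deg
[2.5, 2.0, -4.0] [-3.0, -1.5, 23.5]  step 10mm 4.7deg
[3.0, 2.4, -4.8] [-3.6, -1.8, 28.1]  step 10mm 4.7deg
[3.5, 2.8, -5.6] [-4.2, -2.1, 32.8]  step 10mm 4.7deg
[4.0, 3.2, -6.4] [-4.8, -2.3, 37.5]  step 10mm 4.7deg
--
[1.6, 0.7, -1.4] [-1.6, -0.1, 5.1]  step 22mm 5.3deg
[3.2, 1.4, -2.7] [-3.3, -0.1, 10.2]  step 22mm 5.3deg
[4.8, 2.2, -4.1] [-4.9, -0.2, 15.2]  step 22mm 5.3deg
[6.5, 2.9, -5.4] [-6.6, -0.3, 20.3]  step 22mm 5.3deg
[8.1, 3.6, -6.8] [-8.2, -0.3, 25.4]  step 22mm 5.3deg
[9.7, 4.3, -8.1] [-9.9, -0.4, 30.5]  step 22mm 5.3deg
[11.3, 5.0, -9.5] [-11.5, -0.5, 35.6]  step 22mm 5.3deg
[12.8, 5.7, -10.9] [-13.2, -0.5, 40.7]  step 22mm 5.3deg
--
```

Call:
move_arm --targets '[{"rotation": [-0.6,-0.3,4.7],"travel": [0.5,0.4,-0.8],"hand": 5.0},{"rotation": [-1.2,-0.6,9.4],"travel": [1.0,0.8,-1.6],"hand": 5.0},{"rotation": [-1.8,-0.9,14.1],"travel": [1.5,1.2,-2.4],"hand": 5.0},{"rotation": [-2.4,-1.2,18.8],"travel": [2.0,1.6,-3.2],"hand": 5.0},{"rotation": [-3.0,-1.5,23.5],"travel": [2.5,2.0,-4.0],"hand": 5.0},{"rotation": [-3.6,-1.8,28.1],"travel": [3.0,2.4,-4.8],"hand": 5.0},{"rotation": [-4.2,-2.1,32.8],"travel": [3.5,2.8,-5.6],"hand": 5.0},{"rotation": [-4.8,-2.3,37.5],"travel": [4.0,3.2,-6.4],"hand": 5.0}]'

```text
t: 14.75
position: [0.5758, -0.1645, 0.2484]
eef_rot: [0.099, 0.409, 0.787, -0.451]
ft_force: [-0.2, -0.5, -0.5]
grip_width: 0.676
gripper_force: 14.9
```

Call:
move_arm --targets '[{"rotation": [-1.6,-0.1,5.1],"travel": [1.6,0.7,-1.4],"hand": 5.0},{"rotation": [-3.3,-0.1,10.2],"travel": [3.2,1.4,-2.7],"hand": 5.0},{"rotation": [-4.9,-0.2,15.2],"travel": [4.8,2.2,-4.1],"hand": 5.0},{"rotation": [-6.6,-0.3,20.3],"travel": [6.5,2.9,-5.4],"hand": 5.0},{"rotation": [-8.2,-0.3,25.4],"travel": [8.1,3.6,-6.8],"hand": 5.0},{"rotation": [-9.9,-0.4,30.5],"travel": [9.7,4.3,-8.1],"hand": 5.0},{"rotation": [-11.5,-0.5,35.6],"travel": [11.3,5.0,-9.5],"hand": 5.0},{"rotation": [-13.2,-0.5,40.7],"travel": [12.8,5.7,-10.9],"hand": 5.0}]'

```text
t: 15.55
position: [0.5579, 0.0078, 0.208]
eef_rot: [0.298, 0.641, 0.642, -0.298]
ft_force: [0.5, 0.2, -1.0]
grip_width: 0.676
gripper_force: 14.9
```

Run:
```python
from rows import *
p,R=state()
rel(R,p,[.5585,.0216,.0600],Rt(-90,50))
c=cap('top','t4'); im=c['img'].astype(int); X=cloud(c)
b=(im[...,2]>im[...,0]+50)&(im[...,2]>im[...,1]+30)
n,l,st,ce=cv2.connectedComponentsWithStats(b.astype(np.uint8))
for i in range(1,n):
    if st[i,4]>8: print(st[i,4],ce[i].round(),np.nanmedian(X[l==i],axis=0).round(3))
cv2.imwrite('pics/t4c.png',cv2.resize(c['img'][190:290,370:490,::-1],(600,500),interpolation=2))
```

```text
t 15.55 tcp [0.5579 0.0078 0.208 ] gp [0.5579 0.0221 0.22  ] x [-0.002  0.644 -0.765] y [ 1.     0.001 -0.001] z [ 0.    -0.765 -0.644]
q [-0.65  0.4   0.13  1.69  0.67  1.58 -0.71] F [ 0.5  0.2 -1. ] w 0.676 gf 14.909266088725417
travel [12.2   0.07 10.35] rot [ 0.  -0.1  0.1]
1787 [191. 131.] [0.847 0.227 0.077]
13 [169. 108.] [0.905 0.284 0.078]
10 [181. 109.] [0.902 0.257 0.077]
345 [593. 119.] [ 0.827 -0.619  0.186]
9 [220. 111.] [0.895 0.169 0.077]
69 [186. 119.] [0.878 0.246 0.078]
77 [197. 132.] [0.848 0.222 0.077]
10 [150. 146.] [0.827 0.339 0.045]
14 [173. 148.] [0.821 0.287 0.046]
10 [190. 150.] [0.818 0.246 0.043]
10 [165. 151.] [0.824 0.312 0.008]
12 [214. 152.] [0.815 0.193 0.028]
11 [181. 152.] [0.821 0.274 0.006]
9 [220. 155.] [0.811 0.181 0.008]
211 [419. 224.] [ 0.631 -0.282  0.016]
415 [516. 223.] [ 0.626 -0.488  0.072]
29 [625. 326.] [ 0.387 -0.745  0.023]
```

View pics/t4c.png

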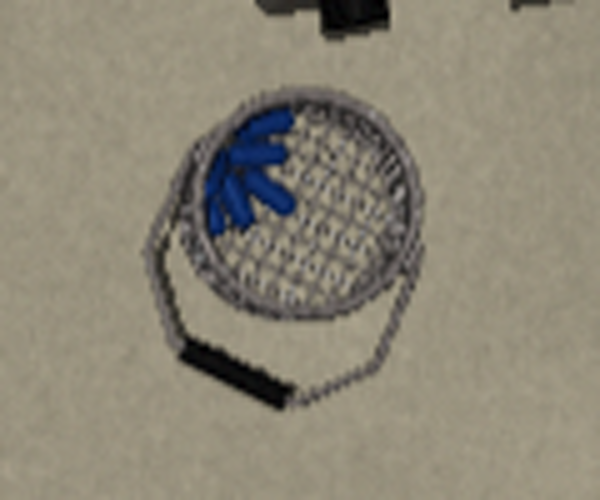

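The crop shows blue bars lying in the basket at (245,165): five clearly visible, and a sixth apparently partly hidden. There are no stray blue spots on the bench. I'll check numerically that the beaker is empty before placing it.

Run:
```python
from h import *
w=cap('wrist','w5'); 
for n in ('w1','w5'):
    c=dict(np.load('/tmp/%s.npz'%n)); im=c['img'].astype(int); b=(im[...,2]>im[...,0]+35)&(im[...,2]>im[...,1]+15)
    if n=='w5': b[250:]=b[250:]; 
    print(n,b[60:290,260:390].sum())
c=dict(np.load('/tmp/t4.npz'))
a=np.hstack([cv2.resize(c['img'][205:245,400:440,::-1],(400,400),interpolation=cv2.INTER_CUBIC),cv2.resize(w['img'][60:320,230:410,::-1],(300,400))]); cv2.imwrite('pics/chk.png',a)
```

```text
w1 1300
w5 6
```

View pics/chk.png

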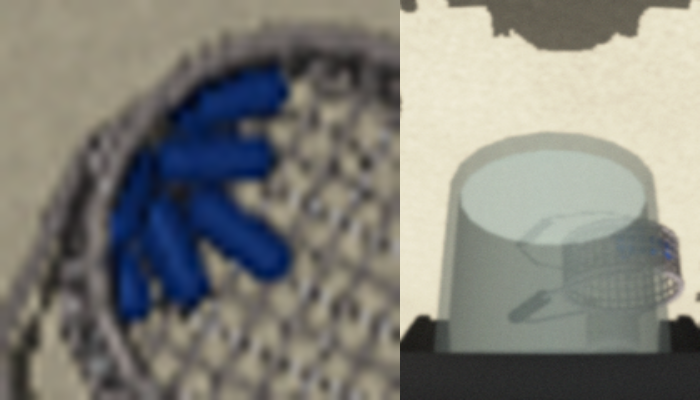

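The left half shows six bars in the basket, at (235,95), (220,158), (245,235), (180,255), (130,290) and (130,195). The right half shows the beaker empty. Now I'll lower it.

Call:
move_arm --targets '[{"rotation": [0,0,0],"travel": [1.8,0,1.5],"hand": 5.0},{"rotation": [0,0,0],"travel": [4.0,0,3.4],"hand": 5.0},{"rotation": [0,0,0],"travel": [6.2,0,5.2],"hand": 5.0},{"rotation": [0,0,0],"travel": [8.2,0,6.9],"hand": 5.0},{"rotation": [0,0,0],"travel": [10.0,0,8.5],"hand": 5.0},{"rotation": [0,0,0],"travel": [11.2,0,9.5],"hand": 5.0},{"rotation": [0,0,0],"travel": [11.9,0,10.1],"hand": 5.0},{"rotation": [0,0,0],"travel": [12.2,0,10.35],"hand": 5.0}]'

```text
t: 16.45
position: [0.558, 0.0063, 0.0478]
eef_rot: [0.297, 0.64, 0.642, -0.299]
ft_force: [-0.2, -0.1, -0.4]
grip_width: 0.676
gripper_force: 14.9
```

Run:
```python
from g import *
p,R=state(); rel(R,p,[.5585,.0216,.0588],Rt(-90,50))
```

```text
t 16.45 tcp [0.558  0.0063 0.0478] gp [0.558  0.0206 0.0599] x [-0.003  0.644 -0.765] y [ 1.     0.001 -0.003] z [-0.001 -0.765 -0.644]
q [-0.64  0.61  0.12  1.76  0.67  1.35 -0.88] F [-0.2 -0.1 -0.4] w 0.676 gf 14.913816610833237
travel [ 0.14  0.05 -0.01] rot [-0.1 -0.1  0.2]
```

Call:
move_arm --targets '[{"rotation": [0,0,0],"travel": [0.1,0,0.1],"hand": 5.0},{"rotation": [0,0,0],"travel": [0.1,0,0.1],"hand": 5.0},{"rotation": [0,0,0],"travel": [0.1,0,0.1],"hand": 6.2},{"rotation": [0,0,0],"travel": [0.1,0,0.1],"hand": 6.8},{"rotation": [0,0,0],"travel": [0.1,0,0.1],"hand": 7.5},{"rotation": [0,0,0],"travel": [0.1,0,0.1],"hand": 8.7},{"rotation": [0,0,0],"travel": [0.1,0,0.1],"hand": 8.7},{"rotation": [0,0,0],"travel": [0.1,0,0.1],"hand": 8.7}]'

```text
t: 17.25
position: [0.558, 0.0065, 0.0468]
eef_rot: [0.298, 0.641, 0.642, -0.299]
ft_force: [-0.9, 1.4, -0.1]
grip_width: 0.981
gripper_force: 0.0
```

```bash
python3 - <<'E'
from ik import *
p,R=state()
from m import near,circ
E
python3 - <<'E'
from ik import *
s=robot.sense(); p,R,_=cur(); t=R.as_matrix()[:,2]; g=p-t*.0187
gr=np.array([.5405,-.2578,.081])
# retreat, then to above grip, tool pointing basket +x (az -28.6) tilted alpha, tool y along? closing across sleeve: y in vertical plane
def Rg(al,flip):  # tool z in plane of basket x, tool x along +-sleeve, i.e. roll 90
    return Rt(-28.6,al,90*flip)
q1=path(s['q'],[(g-t*.12,R),(g-t*.12+[0,0,.15],Rt(-60,30))],verbose=False)
ba=np.array([.6174,-.2998]); d=np.array([np.cos(np.radians(-28.6)),np.sin(np.radians(-28.6))])
bath=np.array([.5025,.3852])
for flip in (1,-1):
  for a0,a1 in ((40,0),(20,-20),(0,0)):
    print('flip',flip,a0,a1)
    hinge=np.r_[ba,.047]
    up=np.r_[ba,.142]
    z=Rg(a0,flip).as_matrix()[:,2]
    q=path(q1,[(gr-z*.1,Rg(a0,flip)),(gr,Rg(a0,flip)),(up,Rg(a1,flip)),(up+[0,0,.19],Rg(a1,flip)),(np.array([.57,.0,.335]),Rn.from_euler('z',40,degrees=True)*Rg(a1,flip)),(np.r_[bath,.32],Rn.from_euler('z',60,degrees=True)*Rg(a1,flip))])
E
```

```text
t 17.25 tcp [0.558  0.0065 0.0468] gp [0.558  0.0208 0.0588] x [-0.002  0.645 -0.765] y [ 1.     0.001 -0.002] z [-0.    -0.765 -0.645]
q [-0.64  0.61  0.12  1.77  0.67  1.35 -0.88] F [-0.9  1.4 -0.1] w 0.981 gf 0.0
bench 0.0008691561806059658 0.0004698129475119153
beaker [0.5555 0.0172 0.08  ]
top 163 [0.5591 0.0206 0.0288]
scene 167 [0.558  0.0227 0.0285]
purple [0.4928 0.155  0.08  ]
top 172 [0.4945 0.1587 0.0287]
scene 162 [0.493  0.1606 0.0287]
basket [ 0.615 -0.299  0.05 ]
top 402 [ 0.6179 -0.3008  0.05  ]
scene 306 [ 0.6169 -0.2987  0.0501]
grip [ 0.5397 -0.2611  0.081 ]
green [ 0.4082 -0.0885  0.05  ]
top 367 [ 0.4112 -0.084   0.0498]
scene 230 [ 0.41   -0.0821  0.0502]
bath [0.505  0.3798 0.125 ]
grip 116 [ 0.539  -0.2592  0.0872] [-0.471 -0.882 -0.022]
grip 56 [ 0.5421 -0.2559  0.0856] [ 0.476  0.879 -0.003]
bath 3483 ((504.2983703613281, 384.841552734375), (171.19161987304688, 224.2153778076172), 5.670438289642334) 0.12521440923696484
bath 2034 ((500.80279541015625, 385.855224609375), (176.07098388671875, 223.6246795654297), 6.031345844268799) 0.12463607808672583
flip 1 40
[... 1873 characters left out ...]
 125.2/33.9 [-1.18 -0.35  1.36  1.99  0.47  1.03  2.62]
   worst 92.2 end 92.2/30.7 [-1.28 -0.35  1.36  1.66  0.43  1.4   2.62]
   worst 58.0 end 58.0/23.4 [-1.85 -0.35  1.36  1.67  0.46  1.64  2.62]
   worst 74.6 end 74.6/25.0 [-2.36 -0.35  1.36  1.68  0.36  1.46  2.62]
flip -1 0 0
   worst 0.0 end 0.0/0.0 [ 1.28  0.56 -1.22  1.63  0.53  1.34  2.62]
   worst 0.0 end 0.0/0.0 [ 1.22  0.65 -1.13  1.73  0.63  1.18  2.55]
   worst 0.0 end 0.0/0.0 [ 1.1   0.73 -1.09  1.44  0.65  1.36  2.62]
   worst 2.3 end 2.3/1.5 [ 1.09  0.67 -1.27  1.17  0.65  1.71  2.62]
   worst 26.3 end 26.3/14.4 [ 0.71  0.49 -1.27  1.39  0.54  1.71  2.62]
   worst 0.9 end 0.0/0.0 [ 0.11  0.55 -1.27  1.34  0.52  1.61  2.61]
```

```bash
cat > bail.py <<'E'
from rows import *
D=np.array([np.cos(np.radians(-28.6)),np.sin(np.radians(-28.6)),0])
def Rg(al,yaw=0): return Rn.from_euler('z',yaw,degrees=True)*Rt(-28.6,al,90)
E
python3 - <<'E'
from bail import *
p,R=state(); t=R.as_matrix()[:,2]; g=p-t*.0187; gr=np.array([.5405,-.2578,.081])
a=rows(p,R,[(g-t*.14,R),(g-t*.16+[0,0,.08],Rt(-85,40,10))],8)
Z=Rg(20).as_matrix()[:,2]
a=rows(*a,[(np.array([.52,-.05,.26]),Rt(-60,30,45)),(gr-Z*.10,Rg(20))],16)
E
```

```text
t 17.25 tcp [0.558  0.0065 0.0468] gp [0.558  0.0208 0.0588] x [-0.002  0.645 -0.765] y [ 1.     0.001 -0.002] z [-0.    -0.765 -0.645]
q [-0.64  0.61  0.12  1.77  0.67  1.35 -0.88] F [-0.9  1.4 -0.1] w 0.981 gf 0.0
[0.0, 0.0, -3.5] [0.0, 0.0, 0.0]  step 35mm 0.0deg
[0.0, -0.0, -7.0] [0.0, 0.0, 0.0]  step 35mm 0.0deg
[0.0, -0.0, -10.5] [0.0, 0.0, 0.0]  step 35mm 0.0deg
[-0.0, -0.0, -14.0] [0.0, 0.0, 0.0]  step 35mm 0.0deg
[-1.4, 0.0, -15.8] [-0.7, 2.5, 1.6]  step 23mm 3.1deg
[-2.9, 0.0, -17.6] [-1.4, 5.1, 3.3]  step 23mm 3.1deg
[-4.3, 0.1, -19.4] [-2.0, 7.6, 4.9]  step 23mm 3.1deg
[-5.8, 0.1, -21.2] [-2.7, 10.1, 6.5]  step 23mm 3.1deg
--
[-2.0, -0.3, 1.3] [-1.0, 1.9, 1.8]  step 24mm 2.8deg
[-4.0, -0.6, 2.7] [-2.0, 3.8, 3.6]  step 24mm 2.8deg
[-6.0, -0.9, 4.0] [-3.1, 5.7, 5.3]  step 24mm 2.8deg
[-7.9, -1.2, 5.4] [-4.1, 7.7, 7.1]  step 24mm 2.8deg
[-9.9, -1.5, 6.7] [-5.1, 9.6, 8.9]  step 24mm 2.8deg
[-11.9, -1.8, 8.0] [-6.1, 11.5, 10.7]  step 24mm 2.8deg
[-13.9, -2.1, 9.4] [-7.1, 13.4, 12.4]  step 24mm 2.8deg
[-15.9, -2.4, 10.7] [-8.2, 15.3, 14.2]  step 24mm 2.8deg
[-17.0, -2.5, 13.0] [-7.7, 17.5, 16.0]  step 26mm 2.9deg
[-18.1, -2.6, 15.3] [-7.2, 19.7, 17.9]  step 26mm 2.9deg
[-19.2, -2.7, 17.6] [-6.7, 21.9, 19.7]  step 26mm 2.9deg
[-20.4, -2.8, 20.0] [-6.2, 24.1, 21.5]  step 26mm 2.9deg
[-21.5, -3.0, 22.3] [-5.6, 26.2, 23.3]  step 26mm 2.9deg
[-22.6, -3.1, 24.6] [-5.1, 28.4, 25.1]  step 26mm 2.9deg
[-23.7, -3.2, 26.9] [-4.6, 30.6, 26.9]  step 26mm 2.9deg
[-24.8, -3.3, 29.2] [-4.1, 32.8, 28.7]  step 26mm 2.9deg
--
```

Call:
move_arm --targets '[{"rotation": [0,0,0],"travel": [0,0,-1.5],"hand": 8.7},{"rotation": [0,0,0],"travel": [0,0,-4.5],"hand": 8.7},{"rotation": [0,0,0],"travel": [0,0,-8.5],"hand": 8.7},{"rotation": [0,0,0],"travel": [0,0,-12],"hand": 8.7},{"rotation": [-0.7,2.5,1.6],"travel": [-1.4,0,-15.8],"hand": 8.7},{"rotation": [-1.4,5.1,3.3],"travel": [-2.9,0,-17.6],"hand": 7},{"rotation": [-2.0,7.6,4.9],"travel": [-4.3,0.1,-19.4],"hand": 5},{"rotation": [-2.7,10.1,6.5],"travel": [-5.8,0.1,-21.2],"hand": 4}]'

```text
t: 18.05
position: [0.5591, 0.1326, 0.2295]
eef_rot: [0.271, 0.693, 0.635, -0.207]
ft_force: [0.3, 0.8, 0.4]
grip_width: 0.812
gripper_force: 0.0
```

Call:
move_arm --targets '[{"rotation": [-1.0,1.9,1.8],"travel": [-2.0,-0.3,1.3],"hand": 4},{"rotation": [-2.0,3.8,3.6],"travel": [-4.0,-0.6,2.7],"hand": 4},{"rotation": [-3.1,5.7,5.3],"travel": [-6.0,-0.9,4.0],"hand": 4},{"rotation": [-4.1,7.7,7.1],"travel": [-7.9,-1.2,5.4],"hand": 4},{"rotation": [-5.1,9.6,8.9],"travel": [-9.9,-1.5,6.7],"hand": 4},{"rotation": [-6.1,11.5,10.7],"travel": [-11.9,-1.8,8.0],"hand": 4},{"rotation": [-7.1,13.4,12.4],"travel": [-13.9,-2.1,9.4],"hand": 4},{"rotation": [-8.2,15.3,14.2],"travel": [-15.9,-2.4,10.7],"hand": 4}]'

```text
t: 18.85
position: [0.5242, -0.0584, 0.2449]
eef_rot: [0.257, 0.766, 0.588, -0.033]
ft_force: [0.2, -0.7, 0.5]
grip_width: 0.458
gripper_force: 0.0
```

Run:
```python
from bail import *
p,R=state(); gr=np.array([.5405,-.2578,.081])
Z=Rg(20).as_matrix()[:,2]
a=rows(p,R,[(gr-Z*.10,Rg(20))],8)
# check beaker + grip with the cameras
for n in ('top','scene'):
    c=cap(n,n+'6'); X=cloud(c)
    m=(np.hypot(X[...,0]-.5585,X[...,1]-.0216)<.045)&(X[...,2]>.06)&(X[...,2]<.095); Q=X[m]
    print(n,m.sum(),Q.mean(0).round(3) if m.sum() else '',np.ptp(Q,axis=0).round(3) if m.sum() else '')
    m=(np.hypot(X[...,0]-gr[0],X[...,1]-gr[1])<.05)&(X[...,2]>.06)&(X[...,2]<.1)&(c['img'].max(-1)<60)
    print('grip',m.sum(),X[m].mean(0).round(4) if m.sum() else '')
```

```text
t 18.85 tcp [ 0.5242 -0.0584  0.2449] gp [ 0.5195 -0.0503  0.2611] x [ 0.306  0.885 -0.352] y [ 0.918 -0.176  0.355] z [ 0.252 -0.432 -0.866]
q [-0.53 -0.08  0.19  1.99  0.57  1.19 -0.81] F [ 0.2 -0.7  0.5] w 0.458 gf 0.0
[-1.7, -0.1, 1.9] [0.5, 2.0, 2.0]  step 26mm 2.9deg
[-3.4, -0.2, 3.9] [1.0, 3.9, 4.1]  step 26mm 2.9deg
[-5.1, -0.2, 5.8] [1.5, 5.9, 6.1]  step 26mm 2.9deg
[-6.8, -0.3, 7.7] [2.0, 7.9, 8.1]  step 26mm 2.9deg
[-8.5, -0.4, 9.6] [2.5, 9.9, 10.1]  step 26mm 2.9deg
[-10.2, -0.5, 11.6] [3.0, 11.8, 12.2]  step 26mm 2.9deg
[-11.9, -0.5, 13.5] [3.5, 13.8, 14.2]  step 26mm 2.9deg
[-13.6, -0.6, 15.4] [4.0, 15.8, 16.2]  step 26mm 2.9deg
--
top 117 [0.563 0.034 0.079] [0.06  0.043 0.027]
grip 112 [ 0.5393 -0.2585  0.0871]
scene 230 [0.557 0.022 0.073] [0.062 0.06  0.025]
grip 56 [ 0.5421 -0.2563  0.0856]
```

Call:
move_arm --targets '[{"rotation": [0.5,2.0,2.0],"travel": [-1.7,-0.1,1.9],"hand": 4},{"rotation": [1.0,3.9,4.1],"travel": [-3.4,-0.2,3.9],"hand": 4},{"rotation": [1.5,5.9,6.1],"travel": [-5.1,-0.2,5.8],"hand": 4},{"rotation": [2.0,7.9,8.1],"travel": [-6.8,-0.3,7.7],"hand": 4},{"rotation": [2.5,9.9,10.1],"travel": [-8.5,-0.4,9.6],"hand": 4},{"rotation": [3.0,11.8,12.2],"travel": [-10.2,-0.5,11.6],"hand": 4},{"rotation": [3.5,13.8,14.2],"travel": [-11.9,-0.5,13.5],"hand": 4},{"rotation": [4.0,15.8,16.2],"travel": [-13.6,-0.6,15.4],"hand": 4}]'

```text
t: 19.75
position: [0.5168, -0.244, 0.1573]
eef_rot: [0.149, 0.847, 0.503, 0.088]
ft_force: [0.6, 1.2, -1.2]
grip_width: 0.459
gripper_force: 0.0
```

Run:
```python
from bail import *
p,R=state(); gr=np.array([.5407,-.2576,.081]); rel(R,p,gr,Rg(20))
```

```text
t 19.75 tcp [ 0.5168 -0.244   0.1573] gp [ 0.5112 -0.2409  0.1749] x [ 0.478  0.878 -0.001] y [ 0.826 -0.449  0.341] z [ 0.3   -0.164 -0.94 ]
q [-0.3  -0.05  0.62  2.08  0.13  0.76 -0.25] F [ 0.6  1.2 -1.2] w 0.459 gf 0.0
travel [-0.05 -0.02  9.98] rot [-0.   0.   0.1]
```

Call:
move_arm --targets '[{"rotation": [0,0,0],"travel": [0,0,1.5],"hand": 4},{"rotation": [0,0,0],"travel": [0,0,3.2],"hand": 4},{"rotation": [0,0,0],"travel": [0,0,5.0],"hand": 4},{"rotation": [0,0,0],"travel": [0,0,6.6],"hand": 4},{"rotation": [0,0,0],"travel": [0,0,8.0],"hand": 4},{"rotation": [0,0,0],"travel": [0,0,9.2],"hand": 4},{"rotation": [0,0,0],"travel": [0,0,10],"hand": 4},{"rotation": [0,0,0],"travel": [0,0,10],"hand": 4}]'

```text
t: 20.55
position: [0.5459, -0.2597, 0.0619]
eef_rot: [0.149, 0.847, 0.504, 0.087]
ft_force: [-0.3, 0.1, 0.4]
grip_width: 0.46
gripper_force: 0.0
```

Call:
move_arm --targets '[{"rotation": [0,0,0],"travel": [0,0,0],"hand": 3},{"rotation": [0,0,0],"travel": [0,0,0],"hand": 2.2},{"rotation": [0,0,0],"travel": [0,0,0],"hand": 1.6},{"rotation": [0,0,0],"travel": [0,0,0],"hand": 1.0},{"rotation": [0,0,0],"travel": [0,0,0],"hand": 0.5},{"rotation": [0,0,0],"travel": [0,0,0],"hand": 0.5},{"rotation": [0,0,0],"travel": [0,0,0],"hand": 0.5},{"rotation": [0,0,0],"travel": [0,0,0],"hand": 0.5}]' --grip_force 10

```text
t: 21.35
position: [0.5458, -0.2604, 0.0628]
eef_rot: [0.149, 0.847, 0.503, 0.087]
ft_force: [-1.7, 1.7, 3.7]
grip_width: 0.134
gripper_force: 10.0
```

```bash
cat > arc.py <<'E'
from bail import *
def arc(p,R,fr,to,n=16,g0=None):
    """grip arc about hinge; bail angle fr->to (rad), tool alpha in proportion; prints rows per 8"""
    g=p-R.as_matrix()[:,2]*.0187; L=.095
    hinge=g-L*(-np.sin(fr)*D+np.cos(fr)*np.array([0,0,1])); print('hinge',hinge.round(4))
    W=[]
    for i in range(1,n+1):
        f=fr+(to-fr)*i/n; al=20-40*(1.2-f)/1.2
        W.append((hinge+L*(-np.sin(f)*D+np.cos(f)*np.array([0,0,1])),Rg(al)))
    for k in range(0,n,8):
        q=rows(p,R,W[k:k+8]); p,R=q
E
python3 - <<'E'
from arc import *
p,R=state(); arc(p,R,1.2,0.0)
E
```

```text
t 21.35 tcp [ 0.5458 -0.2604  0.0628] gp [ 0.5402 -0.2574  0.0804] x [ 0.478  0.878 -0.002] y [ 0.826 -0.449  0.341] z [ 0.298 -0.165 -0.94 ]
q [-0.23  0.19  0.63  2.1  -0.12  0.55 -0.04] F [-1.7  1.7  3.7] w 0.134 gf 10.021453408990055
hinge [ 0.618  -0.2997  0.0459]
[0.0, 0.4, -0.5] [2.4, 0.1, 0.1]  step 7mm 2.4deg
[0.0, 0.9, -1.0] [4.9, 0.1, 0.1]  step 7mm 2.5deg
[-0.0, 1.3, -1.5] [7.4, 0.1, 0.1]  step 7mm 2.5deg
[-0.0, 1.8, -1.9] [9.9, 0.1, 0.0]  step 7mm 2.5deg
[-0.0, 2.4, -2.2] [12.4, 0.1, 0.0]  step 7mm 2.5deg
[-0.0, 3.0, -2.6] [14.9, 0.1, 0.0]  step 7mm 2.5deg
[-0.0, 3.5, -2.8] [17.4, 0.1, 0.0]  step 6mm 2.5deg
[-0.0, 4.1, -3.1] [19.9, 0.1, 0.0]  step 6mm 2.5deg
--
[0.0, 0.5, -0.4] [2.5, 0.0, 0.0]  step 6mm 2.5deg
[0.0, 1.1, -0.7] [5.0, 0.0, 0.0]  step 6mm 2.5deg
[0.0, 1.6, -1.0] [7.5, 0.0, 0.0]  step 6mm 2.5deg
[-0.0, 2.2, -1.3] [10.0, 0.0, 0.0]  step 6mm 2.5deg
[0.0, 2.8, -1.5] [12.5, 0.0, 0.0]  step 6mm 2.5deg
[0.0, 3.5, -1.6] [15.0, 0.0, 0.0]  step 6mm 2.5deg
[-0.0, 4.1, -1.7] [17.5, 0.0, 0.0]  step 6mm 2.5deg
[-0.0, 4.7, -1.8] [20.0, 0.0, 0.0]  step 6mm 2.5deg
--
```

Call:
move_arm --targets '[{"rotation": [2.4,0,0],"travel": [0,0.4,-0.5],"hand": 0.5},{"rotation": [4.9,0,0],"travel": [0,0.9,-1.0],"hand": 0.5},{"rotation": [7.4,0,0],"travel": [0,1.3,-1.5],"hand": 0.5},{"rotation": [9.9,0,0],"travel": [0,1.8,-1.9],"hand": 0.5},{"rotation": [12.4,0,0],"travel": [0,2.4,-2.2],"hand": 0.5},{"rotation": [14.9,0,0],"travel": [0,3.0,-2.6],"hand": 0.5},{"rotation": [17.4,0,0],"travel": [0,3.5,-2.8],"hand": 0.5},{"rotation": [19.9,0,0],"travel": [0,4.1,-3.1],"hand": 0.5}]'

```text
t: 22.15
position: [0.5698, -0.2734, 0.1055]
eef_rot: [-0.001, 0.86, 0.511, -0.002]
ft_force: [-0.1, -0.1, -3.0]
grip_width: 0.133
gripper_force: 10.0
```

Run:
```python
from arc import *
p,R=state(); arc(p,R,0.6,0.0,8)
c=cap('top','t7'); X=cloud(c); m=(np.hypot(X[...,0]-.6174,X[...,1]+.3)<.056)&(X[...,2]>.04)&(X[...,2]<.056)
from scipy.optimize import least_squares
P=X[m]; r=least_squares(lambda q:np.hypot(P[:,0]-q[0],P[:,1]-q[1])-.05,[.6174,-.3],loss='soft_l1',f_scale=.002); print(m.sum(),r.x.round(4))
```

```text
t 22.15 tcp [ 0.5698 -0.2734  0.1055] gp [ 0.5699 -0.2734  0.1242] x [ 0.478  0.878 -0.003] y [ 0.878 -0.478 -0.003] z [-0.004 -0.001 -1.   ]
q [-0.09  0.43  0.6   1.67 -0.26  1.13  0.08] F [-0.1 -0.1 -3. ] w 0.133 gf 9.998067319393158
hinge [ 0.617  -0.2991  0.0458]
[0.0, 0.5, -0.4] [2.3, 0.1, 0.0]  step 7mm 2.3deg
[0.0, 1.1, -0.7] [4.8, 0.1, 0.0]  step 6mm 2.5deg
[0.0, 1.6, -1.0] [7.3, 0.1, 0.0]  step 6mm 2.5deg
[0.0, 2.2, -1.3] [9.8, 0.1, 0.0]  step 6mm 2.5deg
[0.0, 2.8, -1.5] [12.3, 0.1, 0.0]  step 6mm 2.5deg
[-0.0, 3.5, -1.6] [14.8, 0.1, -0.0]  step 6mm 2.5deg
[-0.0, 4.1, -1.7] [17.3, 0.1, -0.0]  step 6mm 2.5deg
[-0.0, 4.7, -1.8] [19.8, 0.1, -0.0]  step 6mm 2.5deg
--
120 [ 0.619  -0.3015]
```

Call:
move_arm --targets '[{"rotation": [2.3,0,0],"travel": [0,0.5,-0.35],"hand": 0.5},{"rotation": [4.8,0,0],"travel": [0,1.1,-0.65],"hand": 0.5},{"rotation": [7.3,0,0],"travel": [0,1.6,-0.95],"hand": 0.5},{"rotation": [9.8,0,0],"travel": [0,2.2,-1.2],"hand": 0.5},{"rotation": [12.3,0,0],"travel": [0,2.8,-1.4],"hand": 0.5},{"rotation": [14.8,0,0],"travel": [0,3.5,-1.5],"hand": 0.5},{"rotation": [17.3,0,0],"travel": [0,4.1,-1.6],"hand": 0.5},{"rotation": [19.8,0,0],"travel": [0,4.7,-1.7],"hand": 0.5}]'

```text
t: 23.0
position: [0.6121, -0.2963, 0.1233]
eef_rot: [-0.147, 0.847, 0.503, -0.089]
ft_force: [-0.5, 1.4, 3.9]
grip_width: 0.13
gripper_force: 10.0
```

Call:
move_arm --targets '[{"rotation": [0,0,0],"travel": [0,0,0],"hand": 0.5},{"rotation": [0,0,0],"travel": [0,0,0],"hand": 0.5},{"rotation": [0,0,0],"travel": [0,0,0],"hand": 0.5},{"rotation": [0,0,0],"travel": [0,0,0],"hand": 0.5},{"rotation": [0,0,0],"travel": [0,0,0],"hand": 0.5},{"rotation": [0,0,0],"travel": [0,0,0],"hand": 0.5},{"rotation": [0,0,0],"travel": [0,0,0],"hand": 0.5},{"rotation": [0,0,0],"travel": [0,0,0],"hand": 0.5}]' --grip_force 25

```text
t: 23.8
position: [0.612, -0.2963, 0.1231]
eef_rot: [-0.147, 0.847, 0.503, -0.088]
ft_force: [0.3, 0.6, 5.6]
grip_width: 0.128
gripper_force: 25.2
```

Run:
```python
from arc import *
p,R=state(); g=p-R.as_matrix()[:,2]*.0187
a=rows(p,R,[(g+[0,0,.2],Rg(-20))],16)
W=[(np.array([.60,-.1,.345]),Rg(-20,15)),(np.array([.575,.10,.345]),Rg(-20,35)),(np.array([.5025,.3852,.345]),Rg(-20,60))]
path(robot.sense()['q'],[(g+[0,0,.2],Rg(-20))]+W)
```

```text
t 23.8 tcp [ 0.612  -0.2963  0.1231] gp [ 0.6175 -0.2992  0.1407] x [ 0.478  0.878 -0.003] y [ 0.826 -0.451 -0.337] z [-0.297  0.159 -0.941]
q [ 0.1   0.78  0.55  1.15 -0.35  1.65  0.11] F [0.3 0.6 5.6] w 0.128 gf 25.175800323486328
[-0.0, -0.4, -1.2] [0.0, 0.0, -0.0]  step 13mm 0.0deg
[-0.0, -0.8, -2.4] [0.0, 0.0, -0.0]  step 13mm 0.0deg
[-0.0, -1.3, -3.5] [0.1, 0.0, -0.0]  step 13mm 0.0deg
[-0.0, -1.7, -4.7] [0.1, 0.0, -0.0]  step 13mm 0.0deg
[-0.0, -2.1, -5.9] [0.1, 0.0, -0.0]  step 13mm 0.0deg
[-0.0, -2.5, -7.1] [0.1, 0.1, -0.0]  step 13mm 0.0deg
[-0.0, -3.0, -8.2] [0.1, 0.1, -0.0]  step 13mm 0.0deg
[-0.0, -3.4, -9.4] [0.1, 0.1, -0.0]  step 13mm 0.0deg
[-0.0, -3.8, -10.6] [0.2, 0.1, -0.0]  step 13mm 0.0deg
[-0.0, -4.2, -11.8] [0.2, 0.1, -0.0]  step 13mm 0.0deg
[-0.0, -4.6, -12.9] [0.2, 0.1, -0.0]  step 13mm 0.0deg
[-0.0, -5.1, -14.1] [0.2, 0.1, -0.0]  step 13mm 0.0deg
[-0.0, -5.5, -15.3] [0.2, 0.1, -0.0]  step 13mm 0.0deg
[-0.0, -5.9, -16.5] [0.3, 0.1, -0.0]  step 13mm 0.0deg
[-0.0, -6.3, -17.7] [0.3, 0.1, -0.0]  step 13mm 0.0deg
[-0.0, -6.8, -18.8] [0.3, 0.1, -0.0]  step 13mm 0.0deg
--
   worst 0.0 end 0.0/0.0 [ 0.15  0.73  0.58  0.82 -0.35  2.02  0.08]
   worst 0.0 end 0.0/0.0 [-0.19  0.51  0.51  1.11 -0.23  1.92  0.03]
   worst 0.0 end 0.0/0.0 [-0.47  0.44  0.38  1.19 -0.16  1.89 -0.01]
   worst 0.0 end 0.0/0.0 [-0.81  0.54  0.2   1.01 -0.14  1.94 -0.1 ]
```

Call:
move_arm --targets '[{"rotation": [0,0,0],"travel": [0,-0.1,-0.4],"hand": 0.5},{"rotation": [0,0,0],"travel": [0,-0.4,-1.0],"hand": 0.5},{"rotation": [0,0,0],"travel": [0,-0.7,-1.9],"hand": 0.5},{"rotation": [0,0,0],"travel": [0,-1.1,-3.0],"hand": 0.5},{"rotation": [0,0,0],"travel": [0,-1.5,-4.2],"hand": 0.5},{"rotation": [0,0,0],"travel": [0,-2.0,-5.6],"hand": 0.5},{"rotation": [0,0,0],"travel": [0,-2.5,-7.0],"hand": 0.5},{"rotation": [0,0,0],"travel": [0,-3.0,-8.4],"hand": 0.5}]'

```text
t: 24.6
position: [0.612, -0.2963, 0.2136]
eef_rot: [-0.147, 0.847, 0.503, -0.089]
ft_force: [-0.9, 0.3, -4.0]
grip_width: 0.127
gripper_force: 25.1
```

Call:
move_arm --targets '[{"rotation": [0,0,0],"travel": [0,-0.5,-1.4],"hand": 0.5},{"rotation": [0,0,0],"travel": [0,-1.0,-2.8],"hand": 0.5},{"rotation": [0,0,0],"travel": [0,-1.5,-4.2],"hand": 0.5},{"rotation": [0,0,0],"travel": [0,-2.0,-5.6],"hand": 0.5},{"rotation": [0,0,0],"travel": [0,-2.5,-7.0],"hand": 0.5},{"rotation": [0,0,0],"travel": [0,-3.0,-8.4],"hand": 0.5},{"rotation": [0,0,0],"travel": [0,-3.5,-9.6],"hand": 0.5},{"rotation": [0,0,0],"travel": [0,-3.8,-10.4],"hand": 0.5}]'

```text
t: 25.4
position: [0.6116, -0.2958, 0.3242]
eef_rot: [-0.147, 0.847, 0.503, -0.089]
ft_force: [-0.3, -0.3, -3.6]
grip_width: 0.129
gripper_force: 25.1
```

Run:
```python
from arc import *
p,R=state(); c=cap('scene','s8'); X=cloud(c); g=p-R.as_matrix()[:,2]*.0187
m=(np.hypot(X[...,0]-g[0],X[...,1]-g[1])<.075)&(X[...,2]>g[2]-.2)&(X[...,2]<g[2]-.06); Q=X[m]; print(m.sum(),Q.min(0).round(3),Q.max(0).round(3),'gp',g.round(3))
W=[(np.array([.60,-.1,.345]),Rg(-20,15)),(np.array([.575,.08,.345]),Rg(-20,32)),(np.array([.5025,.3852,.345]),Rg(-20,60))]
a=rows(p,R,W[:2],16); a=rows(*a,W[2:],16)
```

```text
t 25.4 tcp [ 0.6116 -0.2958  0.3242] gp [ 0.6172 -0.2988  0.3418] x [ 0.479  0.878 -0.003] y [ 0.826 -0.451 -0.337] z [-0.298  0.159 -0.941]
q [ 0.15  0.72  0.58  0.83 -0.34  2.02  0.07] F [-0.3 -0.3 -3.6] w 0.129 gf 25.11497648432851
1272 [ 0.566 -0.352  0.2  ] [ 0.671 -0.248  0.281] gp [ 0.617 -0.299  0.342]
[2.1, -1.3, 0.4] [0.0, -0.6, -1.8]  step 25mm 1.9deg
[4.1, -2.6, 0.8] [0.1, -1.2, -3.5]  step 25mm 1.9deg
[6.2, -3.9, 1.3] [0.1, -1.9, -5.3]  step 25mm 1.9deg
[8.2, -5.2, 1.7] [0.1, -2.5, -7.1]  step 25mm 1.9deg
[10.3, -6.6, 2.1] [0.2, -3.1, -8.8]  step 25mm 1.9deg
[12.4, -7.9, 2.5] [0.2, -3.7, -10.6]  step 25mm 1.9deg
[14.4, -9.2, 2.9] [0.2, -4.3, -12.4]  step 25mm 1.9deg
[16.5, -10.5, 3.4] [0.3, -4.9, -14.2]  step 25mm 1.9deg
[18.3, -11.8, 3.8] [0.3, -5.7, -16.2]  step 22mm 2.1deg
[20.1, -13.0, 4.3] [0.3, -6.4, -18.2]  step 22mm 2.1deg
[21.9, -14.3, 4.7] [0.2, -7.1, -20.2]  step 22mm 2.1deg
[23.7, -15.6, 5.2] [0.2, -7.8, -22.1]  step 22mm 2.1deg
[25.5, -16.8, 5.6] [0.2, -8.6, -24.1]  step 22mm 2.1deg
[27.3, -18.1, 6.1] [0.2, -9.3, -26.1]  step 22mm 2.1deg
[29.1, -19.3, 6.5] [
[... 268 characters left out ...]
0.5] [0.0, -2.4, -6.6]  step 19mm 1.8deg
[9.6, -1.6, 0.6] [0.0, -3.0, -8.2]  step 19mm 1.7deg
[11.5, -1.9, 0.7] [0.0, -3.6, -9.9]  step 19mm 1.7deg
[13.4, -2.2, 0.8] [0.0, -4.2, -11.5]  step 19mm 1.8deg
[15.3, -2.5, 0.9] [0.0, -4.8, -13.2]  step 19mm 1.7deg
[17.2, -2.8, 1.0] [0.0, -5.4, -14.8]  step 19mm 1.7deg
[19.1, -3.2, 1.2] [0.0, -6.0, -16.4]  step 19mm 1.8deg
[21.0, -3.5, 1.3] [0.0, -6.6, -18.1]  step 19mm 1.7deg
[22.9, -3.8, 1.4] [0.0, -7.2, -19.7]  step 19mm 1.8deg
[24.9, -4.1, 1.5] [0.0, -7.8, -21.4]  step 19mm 1.7deg
[26.8, -4.4, 1.6] [0.0, -8.4, -23.0]  step 19mm 1.7deg
[28.7, -4.7, 1.7] [0.0, -9.0, -24.7]  step 19mm 1.8deg
[30.6, -5.0, 1.8] [0.0, -9.6, -26.3]  step 19mm 1.8deg
--
```

Run:
```python
from arc import *
p,R,_=cur()
g=p-R.as_matrix()[:,2]*.0187
K=[(g,0),(np.array([.60,-.1,.345]),15),(np.array([.575,.08,.345]),32),(np.array([.5025,.3852,.345]),60)]
s=np.r_[0,np.cumsum([np.linalg.norm(K[i+1][0]-K[i][0]) for i in range(3)])]; s/=s[-1]
at=lambda f:(np.array([np.interp(f,s,[k[0][j] for k in K]) for j in range(3)]),Rg(-20,np.interp(f,s,[k[1] for k in K])))
N=40; tt=np.linspace(0,1,N+1); v=np.minimum(1,np.minimum(tt,1-tt)/.2+.03); v=(v[1:]+v[:-1])/2; f=np.cumsum(v)/v.sum()
for k in range(0,N,8): p,R=rows(p,R,[at(x) for x in f[k:k+8]])
```

```text
[0.2, -0.1, 0.0] [0.3, 0.1, -0.2]  step 2mm 0.4deg
[0.6, -0.4, 0.1] [0.3, -0.0, -0.5]  step 5mm 0.4deg
[1.2, -0.7, 0.2] [0.3, -0.2, -1.0]  step 7mm 0.6deg
[2.0, -1.3, 0.4] [0.3, -0.5, -1.7]  step 10mm 0.8deg
[3.0, -1.9, 0.6] [0.3, -0.8, -2.6]  step 13mm 1.0deg
[4.3, -2.7, 0.9] [0.3, -1.2, -3.7]  step 15mm 1.2deg
[5.8, -3.7, 1.2] [0.3, -1.6, -5.0]  step 18mm 1.4deg
[7.5, -4.8, 1.6] [0.3, -2.2, -6.4]  step 20mm 1.5deg
--
[1.9, -0.9, 0.3] [0.0, -0.6, -1.5]  step 21mm 1.6deg
[3.8, -1.8, 0.6] [-0.0, -1.1, -3.0]  step 21mm 1.6deg
[5.7, -2.7, 0.9] [0.0, -1.7, -4.5]  step 21mm 1.6deg
[7.6, -3.7, 1.2] [0.0, -2.2, -6.1]  step 21mm 1.6deg
[9.5, -4.6, 1.5] [0.0, -2.8, -7.6]  step 21mm 1.6deg
[11.3, -5.6, 1.9] [0.0, -3.4, -9.4]  step 21mm 2.0deg
[13.2, -6.5, 2.3] [0.0, -4.1, -11.3]  step 21mm 2.0deg
[15.0, -7.5, 2.6] [-0.0, -4.8, -13.2]  step 21mm 2.0deg
--
[2.0, -0.5, 0.2] [-0.0, -0.7, -1.9]  step 21mm 2.0deg
[4.1, -1.1, 0.4] [0.0, -1.4, -3.8]  step 21mm 2.0deg
[6.1, -1.6, 0.6] [0.0, -2.1, -5.6]  step 21mm 2.0deg
[8.2, -2.2, 0.8] [0.0, -2.7, -7.5]  step 21mm 2.0deg
[10.2, -2.7, 1.0] [0.0, -3.4, 
[... 357 characters left out ...]
 -0.7, 0.3] [0.0, -2.6, -7.2]  step 21mm 1.9deg
[10.6, -0.9, 0.3] [-0.0, -3.3, -9.0]  step 21mm 1.9deg
[12.7, -1.1, 0.4] [0.0, -3.9, -10.8]  step 21mm 1.9deg
[14.8, -1.3, 0.5] [0.0, -4.6, -12.6]  step 21mm 1.9deg
[16.9, -1.5, 0.5] [0.0, -5.2, -14.4]  step 21mm 1.9deg
--
[2.0, 0.3, -0.1] [0.0, -0.6, -1.7]  step 20mm 1.8deg
[3.7, 0.6, -0.2] [-0.0, -1.2, -3.2]  step 18mm 1.6deg
[5.2, 0.9, -0.3] [-0.0, -1.6, -4.5]  step 15mm 1.4deg
[6.5, 1.1, -0.4] [-0.0, -2.0, -5.6]  step 13mm 1.1deg
[7.5, 1.2, -0.5] [-0.0, -2.3, -6.4]  step 10mm 0.9deg
[8.2, 1.4, -0.5] [0.0, -2.6, -7.0]  step 7mm 0.7deg
[8.6, 1.4, -0.5] [-0.0, -2.7, -7.4]  step 5mm 0.4deg
[8.8, 1.5, -0.5] [-0.0, -2.8, -7.6]  step 2mm 0.2deg
--
```

Call:
move_arm --targets '[{"rotation": [0,0,-0.2],"travel": [0.2,-0.1,0],"hand": 0.5},{"rotation": [0,0,-0.5],"travel": [0.6,-0.4,0.1],"hand": 0.5},{"rotation": [0,-0.2,-1.0],"travel": [1.2,-0.7,0.2],"hand": 0.5},{"rotation": [0,-0.5,-1.7],"travel": [2.0,-1.3,0.4],"hand": 0.5},{"rotation": [0,-0.8,-2.6],"travel": [3.0,-1.9,0.6],"hand": 0.5},{"rotation": [0,-1.2,-3.7],"travel": [4.3,-2.7,0.9],"hand": 0.5},{"rotation": [0,-1.6,-5.0],"travel": [5.8,-3.7,1.2],"hand": 0.5},{"rotation": [0,-2.2,-6.4],"travel": [7.5,-4.8,1.6],"hand": 0.5}]'

```text
t: 26.25
position: [0.6028, -0.2039, 0.3238]
eef_rot: [-0.142, 0.815, 0.553, -0.097]
ft_force: [1.2, -0.1, -3.6]
grip_width: 0.127
gripper_force: 25.1
```

Call:
move_arm --targets '[{"rotation": [0,-0.6,-1.5],"travel": [1.9,-0.9,0.3],"hand": 0.5},{"rotation": [0,-1.1,-3.0],"travel": [3.8,-1.8,0.6],"hand": 0.5},{"rotation": [0,-1.7,-4.5],"travel": [5.7,-2.7,0.9],"hand": 0.5},{"rotation": [0,-2.2,-6.1],"travel": [7.6,-3.7,1.2],"hand": 0.5},{"rotation": [0,-2.8,-7.6],"travel": [9.5,-4.6,1.5],"hand": 0.5},{"rotation": [0,-3.4,-9.4],"travel": [11.3,-5.6,1.9],"hand": 0.5},{"rotation": [0,-4.1,-11.3],"travel": [13.2,-6.5,2.3],"hand": 0.5},{"rotation": [0,-4.8,-13.2],"travel": [15.0,-7.5,2.6],"hand": 0.5}]'

```text
t: 27.05
position: [0.5845, -0.0344, 0.3245]
eef_rot: [-0.129, 0.741, 0.649, -0.114]
ft_force: [1.0, -0.0, -3.9]
grip_width: 0.127
gripper_force: 25.1
```

Call:
move_arm --targets '[{"rotation": [0,-0.7,-1.9],"travel": [2.0,-0.5,0.2],"hand": 0.5},{"rotation": [0,-1.4,-3.8],"travel": [4.1,-1.1,0.4],"hand": 0.5},{"rotation": [0,-2.1,-5.6],"travel": [6.1,-1.6,0.6],"hand": 0.5},{"rotation": [0,-2.7,-7.5],"travel": [8.2,-2.2,0.8],"hand": 0.5},{"rotation": [0,-3.4,-9.4],"travel": [10.2,-2.7,1.0],"hand": 0.5},{"rotation": [0,-4.1,-11.3],"travel": [12.2,-3.3,1.2],"hand": 0.5},{"rotation": [0,-4.8,-13.1],"travel": [14.2,-4.0,1.5],"hand": 0.5},{"rotation": [0,-5.4,-14.9],"travel": [16.2,-4.8,1.7],"hand": 0.5}]'

```text
t: 27.85
position: [0.5561, 0.1323, 0.3242]
eef_rot: [-0.112, 0.645, 0.745, -0.131]
ft_force: [-0.6, 0.5, -3.5]
grip_width: 0.125
gripper_force: 25.1
```

Call:
move_arm --targets '[{"rotation": [0,-0.7,-1.8],"travel": [2.1,-0.2,0.1],"hand": 0.5},{"rotation": [0,-1.3,-3.6],"travel": [4.2,-0.4,0.1],"hand": 0.5},{"rotation": [0,-2.0,-5.4],"travel": [6.3,-0.6,0.2],"hand": 0.5},{"rotation": [0,-2.6,-7.2],"travel": [8.4,-0.7,0.3],"hand": 0.5},{"rotation": [0,-3.3,-9.0],"travel": [10.6,-0.9,0.3],"hand": 0.5},{"rotation": [0,-3.9,-10.8],"travel": [12.7,-1.1,0.4],"hand": 0.5},{"rotation": [0,-4.6,-12.6],"travel": [14.8,-1.3,0.5],"hand": 0.5},{"rotation": [0,-5.2,-14.4],"travel": [16.9,-1.5,0.5],"hand": 0.5}]'

```text
t: 28.65
position: [0.5167, 0.2974, 0.3243]
eef_rot: [-0.094, 0.54, 0.824, -0.145]
ft_force: [0.7, 0.1, -3.6]
grip_width: 0.127
gripper_force: 25.1
```

Call:
move_arm --targets '[{"rotation": [0,-0.6,-1.7],"travel": [2.0,0.3,-0.1],"hand": 0.5},{"rotation": [0,-1.2,-3.2],"travel": [3.7,0.6,-0.2],"hand": 0.5},{"rotation": [0,-1.6,-4.5],"travel": [5.2,0.9,-0.3],"hand": 0.5},{"rotation": [0,-2.0,-5.6],"travel": [6.5,1.1,-0.4],"hand": 0.5},{"rotation": [0,-2.3,-6.4],"travel": [7.5,1.2,-0.5],"hand": 0.5},{"rotation": [0,-2.6,-7.0],"travel": [8.2,1.4,-0.5],"hand": 0.5},{"rotation": [0,-2.7,-7.4],"travel": [8.6,1.4,-0.5],"hand": 0.5},{"rotation": [0,-2.8,-7.6],"travel": [8.8,1.5,-0.5],"hand": 0.5}]'

```text
t: 29.45
position: [0.4969, 0.3827, 0.3239]
eef_rot: [-0.083, 0.482, 0.859, -0.151]
ft_force: [0.3, -0.7, -4.6]
grip_width: 0.131
gripper_force: 25.1
```

Run:
```python
from arc import *
p,R=state(); g=p-R.as_matrix()[:,2]*.0187
c=cap('scene','s9'); X=cloud(c)
m=(np.hypot(X[...,0]-g[0],X[...,1]-g[1])<.08)&(X[...,2]>g[2]-.17)&(X[...,2]<g[2]-.075); Q=X[m]; print(m.sum(),Q.min(0).round(3),Q.max(0).round(3),'mid',((Q.min(0)+Q.max(0))/2).round(3))
rel(R,p,[.5025,.3852,.325],R)
cv2.imwrite('pics/s9c.png',cv2.resize(c['img'][60:330,330:640,::-1],(620,540)))
```

```text
t 29.45 tcp [0.4969 0.3827 0.3239] gp [0.5023 0.3861 0.3415] x [-0.522  0.853 -0.003] y [ 0.802  0.49  -0.34 ] z [-0.289 -0.18  -0.94 ]
q [-0.82  0.54  0.21  1.02 -0.14  1.93 -0.1 ] F [ 0.3 -0.7 -4.6] w 0.131 gf 25.116246230900288
1237 [0.449 0.333 0.2  ] [0.555 0.438 0.265] mid [0.502 0.386 0.232]
travel [-0.08  0.53  1.56] rot [0. 0. 0.]
```

View pics/s9c.png

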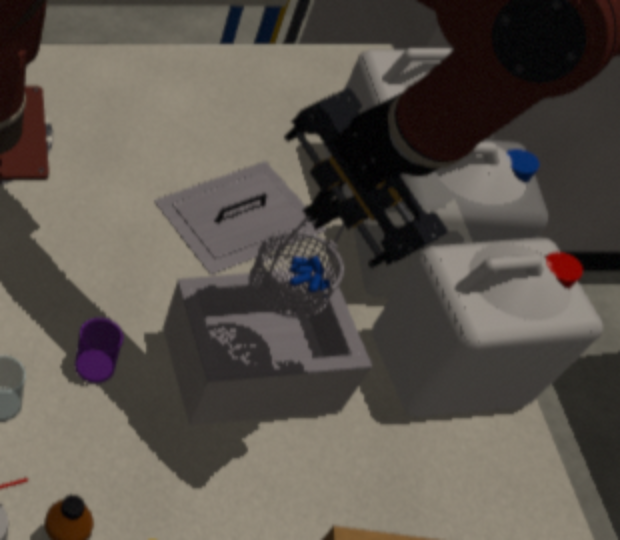

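The picture shows the basket at (297,275) hanging level over the tank with the bars inside, and the clear beaker standing at the left edge (5,388). I'll lower it slightly and let it settle.

Call:
move_arm --targets '[{"rotation": [0,0,0],"travel": [0,0.1,0.2],"hand": 0.5},{"rotation": [0,0,0],"travel": [0,0.2,0.6],"hand": 0.5},{"rotation": [0,0,0],"travel": [0,0.4,1.1],"hand": 0.5},{"rotation": [0,0,0],"travel": [0,0.6,1.7],"hand": 0.5},{"rotation": [0,0,0],"travel": [0,0.8,2.2],"hand": 0.5},{"rotation": [0,0,0],"travel": [0,0.9,2.6],"hand": 0.5},{"rotation": [0,0,0],"travel": [0,1.0,2.8],"hand": 0.5},{"rotation": [0,0,0],"travel": [0,1.0,2.8],"hand": 0.5}]'

```text
t: 30.3
position: [0.4967, 0.3826, 0.2938]
eef_rot: [-0.083, 0.482, 0.859, -0.152]
ft_force: [-0.4, 0.0, -3.1]
grip_width: 0.124
gripper_force: 25.1
```

Call:
move_arm --targets '[{"rotation": [0,0,0],"travel": [0,0,0],"hand": 0.5},{"rotation": [0,0,0],"travel": [0,0,0],"hand": 0.5},{"rotation": [0,0,0],"travel": [0,0,0],"hand": 0.5},{"rotation": [0,0,0],"travel": [0,0,0],"hand": 0.5},{"rotation": [0,0,0],"travel": [0,0,0],"hand": 0.5},{"rotation": [0,0,0],"travel": [0,0,0],"hand": 0.5},{"rotation": [0,0,0],"travel": [0,0,0],"hand": 0.5},{"rotation": [0,0,0],"travel": [0,0,0],"hand": 0.5}]'

```text
t: 31.1
position: [0.4968, 0.3826, 0.2941]
eef_rot: [-0.083, 0.482, 0.859, -0.151]
ft_force: [0.2, -0.3, -3.1]
grip_width: 0.123
gripper_force: 25.1
```

Call:
move_arm --targets '[{"rotation": [0,0,0],"travel": [0,0,0],"hand": 0.5},{"rotation": [0,0,0],"travel": [0,0,0],"hand": 0.5},{"rotation": [0,0,0],"travel": [0,0,0],"hand": 0.5},{"rotation": [0,0,0],"travel": [0,0,0],"hand": 0.5},{"rotation": [0,0,0],"travel": [0,0,0],"hand": 0.5},{"rotation": [0,0,0],"travel": [0,0,0],"hand": 0.5},{"rotation": [0,0,0],"travel": [0,0,0],"hand": 0.5},{"rotation": [0,0,0],"travel": [0,0,0],"hand": 0.5}]'

```text
t: 31.9
position: [0.4968, 0.3826, 0.2941]
eef_rot: [-0.083, 0.482, 0.859, -0.151]
ft_force: [0.2, -0.5, -4.2]
grip_width: 0.128
gripper_force: 25.1
```

Run:
```python
from arc import *
p,R=state(); g=p-R.as_matrix()[:,2]*.0187
for i in range(3):
    X=cloud(cap('scene','sa%d'%i))
    m=(np.hypot(X[...,0]-g[0],X[...,1]-g[1])<.08)&(X[...,2]>g[2]-.17)&(X[...,2]<g[2]-.075); Q=X[m]; print(m.sum(),Q.min(0).round(3),Q.max(0).round(3))
X=cloud(cap('top','tb')); m=(np.hypot(X[...,0]-.5585,X[...,1]-.0216)<.045)&(X[...,2]>.06)&(X[...,2]<.095); Q=X[m]; print('beaker',m.sum(),Q.min(0).round(3),Q.max(0).round(3))
```

```text
t 31.9 tcp [0.4968 0.3826 0.2941] gp [0.5022 0.386  0.3117] x [-0.522  0.853 -0.003] y [ 0.802  0.49  -0.34 ] z [-0.289 -0.18  -0.94 ]
q [-0.82  0.55  0.2   1.08 -0.13  1.87 -0.09] F [ 0.2 -0.5 -4.2] w 0.128 gf 25.115566849708557
1173 [0.448 0.333 0.17 ] [0.555 0.439 0.236]
1170 [0.447 0.332 0.17 ] [0.555 0.438 0.236]
1164 [0.448 0.333 0.169] [0.556 0.439 0.236]
beaker 181 [ 0.529 -0.01   0.06 ] [0.589 0.05  0.09 ]
```

The basket is still and centred, with its underside 45 mm above the rim. The beaker is upright, so I'm handing in.

```bash
python3 -c "
from station import robot
print(robot.close_job())"
```

```text
the job is handed in; nothing more can be done
None
```

The job is handed in at about 32 s: all six stir bars are in the basket, the empty beaker stands upright and released near its starting spot, and the basket hangs level and still from its grip over the middle of the bath, its underside about 45 mm above the rim.

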